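# Rock a blade fuse out of its jaws in the fuse drawer

### The job

Pull the drawer of the grey fuse unit well open by its handle, so that the white blade fuse seated in it is out in front of the unit. Take hold of that fuse and, rather than pulling it straight out, rock it end to end: first raise its left end (the robot's left) while the right one is still in its jaws, then raise the right end above the left while the left is still down at its jaws, until both blades are free. Finish holding the fuse still and roughly level in the gripper, just clear above its seat (a few centimetres, nothing else carrying it), with the drawer still open and the other things on the bench left where they are.

Things in the scene. Friction and masses are not known exactly. Their poses are not given: they have to be found in the camera images.
- cabinet: Fixed grey sheet-metal fuse unit standing on the bench, 260 (x) x 320 (y) x 130 mm (z), one drawer filling its front. Origin: centre of its underside. Its -x axis is the way the drawer slides out (roughly towards the robot), +y is left as seen from the robot's side. A white box stands on its top, at least 75 mm back from the front.
- drawer (a joint): How far the drawer is out along the unit's -x axis, m; 0 = shut, 0.16 = stop. Starts shut, stays where it is left, slides with about 4 N. Well open: 0.11 or more (from 0.09 on, the whole fuse is in front of the unit). The tray inside is 280 mm wide, its side walls 60 mm high; the front panel reaches 126 mm above the bench, just under the unit's top.
- drawer_handle (a point): Middle of the drawer's bar handle: a round horizontal bar, 10 mm thick, 110 mm long along the unit's y, 100 mm above the bench, its centre line 40 mm in front of the drawer's front face (35 mm free behind the bar); open from above. Moves with the drawer.
- fuse: Blade fuse, 0.28 to 0.56 kg. White ceramic body 36 (x) x 54 (y) x 68 mm (z) on a flat steel blade 6 mm thick (x), 110 mm long (y), 18 mm high, sticking out 28 mm at both ends. Origin: middle of the blade's lower edge; the body reaches from 4 to 72 mm above it. As seated its axes are parallel to the unit's. Grip its two y ends from above; the jaws there reach 30 mm above the origin.
- blade_left (a point): Lower outer corner of the fuse's left blade (+55 mm along the fuse's y from its origin). As the other end is raised, the fuse pivots on this corner. Each blade is pinched by its jaw with 13 to 20 N of friction (a straight pull must beat both at once); raising an end by 18 mm (10 degrees about the other end's corner) brings it out of its pinch.
- blade_right (a point): Lower outer corner of the fuse's right blade (-55 mm along the fuse's y); pinched and pivoting likewise.
- seat (a point): Top of the black plate on which the seated fuse's origin rests; moves with the drawer, axes parallel to the unit's; 22 mm above the bench, 121 mm behind the handle's centre line along the unit's x. At 43 mm to either side of it (y) stands a jaw: two sprung copper cheeks, 20 mm long (y), in front of and behind the blade, with flared lips reaching 30 mm above this point.
- meter: Bystander: orange handheld meter lying on the bench left of the drawer's path, 180 x 90 x 45 mm, origin under its centre.
- screwdriver: Bystander: black-handled screwdriver 190 mm long lying on the bench right of the drawer's path.
- spare_fuse: Bystander: smaller blade fuse (body 40 mm, 74 mm over the blades) lying on its side on the bench right of the unit.
- tape: Bystander: black roll of tape, 100 mm across, 19 mm high, on the bench left of the unit.
- parts_bin: Bystander: grey parts bin 140 x 100 x 60 mm on the bench to the right, nearer the robot than the unit.
- shunt_box: Bystander: white box 90 x 130 x 72 mm with a knob, standing about midway on the unit's top.

How it is judged:
On the way, in this order (a step that is already met when the one before it is completed fails the run):
1. the drawer is pulled open by at least 90 mm (value of joint drawer above 0.09 m), for 0.2 s.
2. the fuse's left end is raised (fuse tilted by 4 degrees or more) while its right blade is still in its jaws (less than 12 mm up) (angle between fuse's own y axis and vertical below 1.5 rad and z of blade_right in the frame of seat below 0.012 m and horizontal distance between fuse and seat below 0.02 m), for 0.1 s.
3. the fuse's right end is raised above the left (tilted by 4 degrees or more the other way) while the left blade is still down at its jaws (less than 32 mm up) (angle between fuse's own y axis and vertical above 1.64 rad and z of blade_left in the frame of seat below 0.032 m and horizontal distance between fuse and seat below 0.03 m), for 0.1 s.
At the end, for the whole second after the job is handed in: The drawer is open by more than 80 mm; the fuse is held in the fingers (more than 2 N), touching neither drawer nor unit, both blade ends more than 30 mm and the origin less than 110 mm above the seat plate, within 50 mm of the seat sideways, within 0.2 rad of upright and still (under 20 mm/s) (value of joint drawer above 0.08 m and z of each of blade_left, blade_right in the frame of seat above 0.03 m and z of fuse in the frame of seat below 0.11 m and horizontal distance between fuse and seat below 0.05 m and angle between fuse's own z axis and vertical below 0.2 rad and contact force between the fingers and fuse above 2 N and contact force between fuse and cabinet below 0.1 N and linear speed of fuse below 0.02 m/s); the arm keeps its last pose, push and grip.
It fails at once if a thing on the bench or on the unit is shoved by more than 30 mm (distance of any of meter, screwdriver, spare_fuse, tape, parts_bin, shunt_box from where it was at the start of the episode above 0.03 m).
It also fails if it takes over 51 s, if anything falls off the work surface, if the arm or the gripper's body presses on something with over 40 N, if the wrist force passes 120 N, or if a joint passes its speed limit or range.

### The arm

A 6-joint arm with a two-finger parallel gripper is mounted at the origin on the work surface. World frame = base frame: x ahead of the robot, y to its left, z up, the work surface at z = 0. Lengths are in m, angles in rad, forces in N, time in s.
With the tool pointing down it reaches from about 0.275 to 0.75 m from the base axis. Payload 10.2 kg.
Tool frame: the origin (TCP) lies midway between the tips of the shut fingers; the grasp point (between the pads) lies 19 mm behind it (r.grip_point_offset is the distance from the TCP to the grasp point, in m); z points along the fingers, x is the direction in which the jaws open and shut, and the axes are right-handed (so a half turn about z gives the same grasp; the last joint's range is limited). The gripper opens to 85 mm and grips with 20 to 120 N. Pads are 22 mm wide; open, the fingers measure 114 mm over their backs; the gripper's body (76 mm by 85 mm) begins 54 mm behind the grasp point. The pads swing forward as they close: fully open they stand 13 mm farther back than shut.
Start: joints at [1.011, 0.313, 1.498, -0, 1.331, -0.223], TCP at [0.174, 0.496, 0.231] pointing down, gripper open.
Joint ranges: [-2.94, 2.94], [-0.97, 2.17], [0.19, 2.56], [-1.23, 4.37], [0.02, 3.11], [-2.88, 2.88]. Speed limits (rad/s): [2.39, 2.39, 3.01, 3.14, 3.14, 3.14].

### API

Orientations are given as a 3x3 rotation matrix whose columns are the frame's x, y, z axes.
In Python, from bench import r gives the robot as it stands. The module is installed in compiled form; this text tells all that it offers.
- The arm moves only by the tool send_rows, never from a script. Its arguments are lists of equal length, an entry for each row: "travel": the shift along the world's x, y, z in mm, a list of three; "yaw": the turn about the world's z in degrees. In form: {"travel": [[x, y, z], ...], "yaw": [yaw, ...]}. A call has 1 to 10 rows; each row shifts and turns the pose as measured when the row begins; what a row does not reach is not made up. A row lasts 1/10 s, in which the tool goes at most 50 mm and 8.59 degrees, less where a joint would pass 70% of its speed; a pose out of reach is approached as far as the arm can. A call with a gripper value outside its range is refused whole. "gripper" is the finger opening in mm, from 0 to 85.4, set as the call begins (left out, the last holds). The fingers move at their own pace and stop on an object; "grip_force" is the grip in N (left out, the last holds). Time passes only in rows, so rows that do not move let the fingers close. It gives the time, the measured TCP pose, the force and the opening at its end, in the units of the state.
- r.observe(): the state, without advancing time (a new reading comes with each control period).
- r.snapshot(name): name is "scene" or "top"; returns a dict with "color" (400x640x3 uint8, red, green, blue), "intrinsics" (3x3 intrinsics, pixels), "R" (3x3) and "t" (3): a world point X has camera coordinates R X + t. Camera axes: x right, y down, z forward; pixel columns grow to the right and rows downward; lengths in m; the calibration is good to about 2 mm. A picture is of the moment at which its call begins. There is no depth.
- r.hand_in(): hands the job in, once; it reports no verdict.
The state is a dict: "clock": time; "qpos": joint angles; "qvel": joint speeds; "tau": joint torques, N m; "tcp_pos": TCP position; "orientation": TCP orientation; "ft_force": force on the tool from outside, world axes, zero at the start; "moment": the same for the moment, N m; "grip_width": opening from 0.0 (shut) to 1.0 (fully open).
Only numpy, scipy, OpenCV 4.12 (cv2) and the standard library are available. Lean on these libraries where they do the work, as an engineer would, in place of code of your own. Each camera call takes 0.05 s, during which the arm holds its last target.

## Working session

There is one attempt and no reset: what is moved stays moved. The work goes in short steps, Python scripts to look and compute and a tool call to move; the robot and the scene stay as the last step left them, time stands still between calls to the robot, and variables do not carry over. Pictures are saved under pics/ and viewed, and the job is handed in when it is done.

Besides the shell and the picture viewer there is one more tool, called after "Call:" as name([rows], argument=value, ...), one row to a line, values as JSON. send_rows: Moves the arm, as the interface text tells. Its arguments: {"type":"object","properties":{"travel":{"type":"array","items":{"type":"array","items":{"type":"number"}}},"yaw":{"type":"array","items":{"type":"number"}},"gripper":{"type":"number"},"grip_force":{"type":"number"}},"required":["travel","yaw"]}

```bash
mkdir -p pics; cat > h.py <<'E'
import numpy as np,cv2
from bench import r
def snap(n,f):
    s=r.snapshot(n); cv2.imwrite('pics/'+f,s['color'][:,:,::-1]); np.savez('pics/'+n+'.npz',K=s['intrinsics'],R=s['R'],t=s['t']); return s
def cal(n):
    d=np.load('pics/'+n+'.npz'); return d['K'],d['R'],d['t']
def ray(n,u,v,z):
    K,R,t=cal(n); d=R.T@np.linalg.solve(K,[u,v,1.]); c=-R.T@t; return c+d*(z-c[2])/d[2]
def proj(n,X):
    K,R,t=cal(n); p=K@(R@np.array(X,float)+t); return p[:2]/p[2]
E
python3 - <<'E'
from h import *
snap('scene','s0.png');snap('top','t0.png')
o=r.observe();print(o)
for n in('scene','top'):
    K,R,t=cal(n);print(n,-R.T@t,K[0,0])
E
```

```text
{'clock': 0.1, 'qpos': array([ 1.01057101e+00,  3.13396761e-01,  1.49830089e+00,  3.06926008e-05,
        1.33098975e+00, -2.23411577e-01]), 'qvel': array([-0.0020987 , -0.0015449 , -0.0024721 , -0.0016424 , -0.00019838,
        0.00110684]), 'tau': array([ 1.72636264e-03, -4.12904084e+01, -2.60136974e+01, -2.48014785e-04,
        3.11577387e-03,  1.02320874e-05]), 'tcp_pos': array([0.17340219, 0.49532197, 0.23081358]), 'orientation': array([[ 3.30488112e-01,  9.43809959e-01, -6.06976756e-04],
       [ 9.43809558e-01, -3.30488558e-01, -9.11550796e-04],
       [-1.06092959e-03, -2.71613762e-04, -9.99999400e-01]]), 'ft_force': array([-0.1205076 , -0.37866645, -0.56920121]), 'moment': array([-0.04332951,  0.02539151,  0.04026709]), 'grip_width': 0.996786902096594}
scene [ 0.2456054  -0.75532558  1.11927407] 437.27474391871846
top [ 0.48302843 -0.01620154  1.20723939] 425.42768671145626
```

View pics/s0.png

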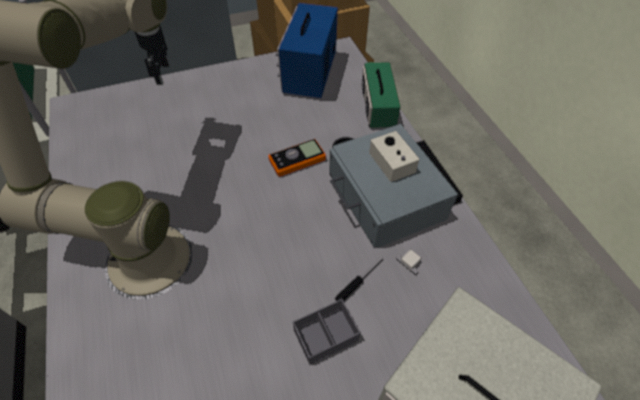

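View pics/t0.png

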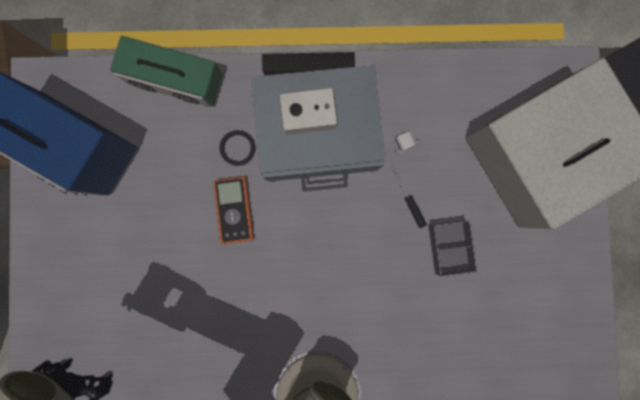

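The scene view shows the unit at about (395,190). In the top view it spans about (252–384, 66–178), with the handle bar at about (326,184), the meter at (235,210) and the screwdriver at (415,208). I'll zoom in on the top view.

```bash
python3 - <<'E'
from h import *
i=cv2.imread('pics/t0.png')[50:250,210:450]
cv2.imwrite('pics/t0z.png',cv2.resize(i,None,fx=3.2,fy=3,interpolation=cv2.INTER_CUBIC)[:, :])
i=cv2.imread('pics/t0.png')[150:200,250:400]
cv2.imwrite('pics/t0h.png',cv2.resize(i,None,fx=5,fy=5,interpolation=cv2.INTER_CUBIC))
E
```

```text
(no output)
```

View pics/t0z.png

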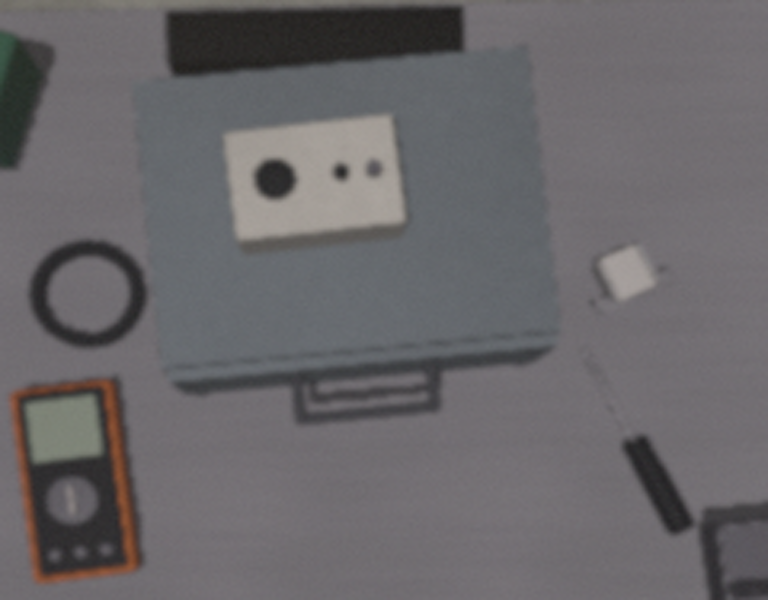

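View pics/t0h.png

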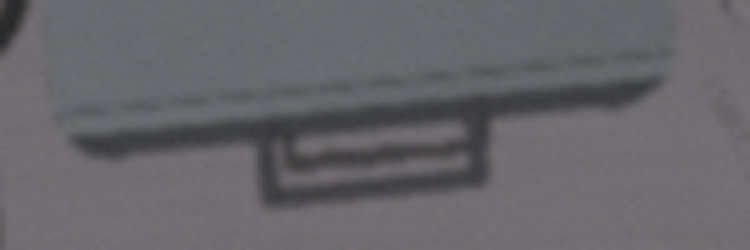

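```bash
python3 - <<'E'
from h import *
a=ray('top',303.3,189,.1);b=ray('top',347,185,.1);print(a,b,np.linalg.norm(a-b),(a+b)/2)
# unit top corners
c=[(210+135/3.2,50+83/3),(210+528/3.2,50+47/3),(210+556/3.2,50+333/3),(210+165/3.2,50+367/3)]
P=[ray('top',*x,.13) for x in c];print(np.round(P,4))
for i in range(4):print(np.linalg.norm(P[i]-P[i-1]))
d=P[0]-P[1];print('yaw',np.degrees(np.arctan2(-d[0],d[1])));d=P[3]-P[2];print('yaw',np.degrees(np.arctan2(-d[0],d[1])))
d=P[0]-P[3];print('yaw',np.degrees(np.arctan2(d[1],d[0])));d=P[1]-P[2];print('yaw',np.degrees(np.arctan2(d[1],d[0])))
print('c',np.mean(P,0))
for p in(a,b,(a+b)/2):print(proj('scene',p))
i=cv2.imread('pics/s0.png')[120:250,310:470]
cv2.imwrite('pics/s0z.png',cv2.resize(i,None,fx=4.5,fy=4.5,interpolation=cv2.INTER_CUBIC))
E
```

```text
[0.56665956 0.01935352 0.1       ] [ 0.57416508 -0.09496655  0.1       ] 0.11456618504790834 [ 0.57041232 -0.03780651  0.1       ]
[[ 0.8538  0.1422  0.13  ]
 [ 0.8784 -0.1743  0.13  ]
 [ 0.6307 -0.1885  0.13  ]
 [ 0.6095  0.1231  0.13  ]]
0.24505617046435854
0.3174471126650435
0.24815883250584037
0.3123728221544368
yaw 4.443698823839524
yaw 3.8838587124337467
yaw 4.4629674654988545
yaw 3.2876353381298
c [ 0.74311745 -0.02437876  0.13      ]
[331.17006645 180.26953487]
[347.79475781 208.52909136]
[339.27902883 194.0535911 ]
```

View pics/s0z.png

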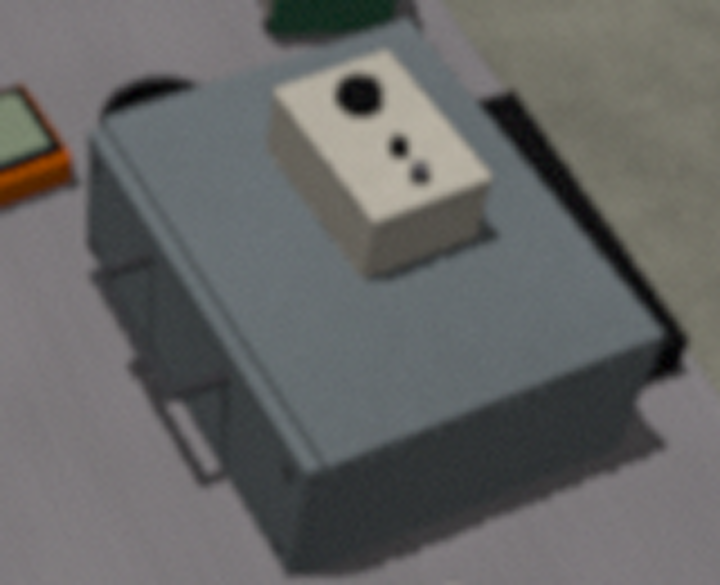

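The scene view shows the bar from about (331,181) to (347,207), which agrees with the projected top-view points. So the handle's middle is near (0.570, -0.038, 0.10) and the unit's yaw is about 4°. I'll move above the handle.

The tool can't be tilted, so I'll pinch the fuse across its x faces, off-centre. It can then pivot between the pads.

Call:
send_rows([
  [28,-38,0],
  [28,-38,0],
  [28,-38,0],
  [28,-38,0],
  [28,-38,0],
  [28,-38,0],
  [28,-38,0],
  [28,-38,0],
  [28,-38,0],
  [28,-38,0],
], yaw=[-5,-5,-5,-5,-5,-5,-5,-5,-5,-5], gripper=40)

```text
clock: 1.1
tcp_pos: [0.4565, 0.102, 0.2286]
orientation: [[0.944, 0.33, -0.004], [0.33, -0.944, 0.001], [-0.004, -0.002, -1.0]]
ft_force: [0.9, 1.1, -0.3]
grip_width: 0.469
```

Call:
send_rows([
  [28,-35,-5],
  [28,-35,-10],
  [28,-35,-10],
  [28,-35,-10],
  [2,0,-10],
  [0,0,0],
], yaw=[-5,-5,-5,0,0,0])

```text
clock: 1.7
tcp_pos: [0.5753, -0.05, 0.1791]
orientation: [[0.999, 0.053, -0.006], [0.053, -0.999, 0.002], [-0.006, -0.003, -1.0]]
ft_force: [-0.5, 0.4, -0.9]
grip_width: 0.466
```

```bash
python3 - <<'E'
from h import *
s=snap('top','t1.png');o=r.observe();print(o['tcp_pos'],o['orientation'],o['ft_force'])
i=cv2.imread('pics/t1.png')[110:230,250:400]
cv2.imwrite('pics/t1z.png',cv2.resize(i,None,fx=5,fy=5,interpolation=cv2.INTER_CUBIC))
E
```

```text
[ 0.5754596  -0.04996309  0.17999629] [[ 0.99853143  0.05392809 -0.00517241]
 [ 0.05393828 -0.99854256  0.00185003]
 [-0.0050651  -0.0021263  -0.99998491]] [-0.25469949 -0.21899432  0.07004915]
```

View pics/t1z.png

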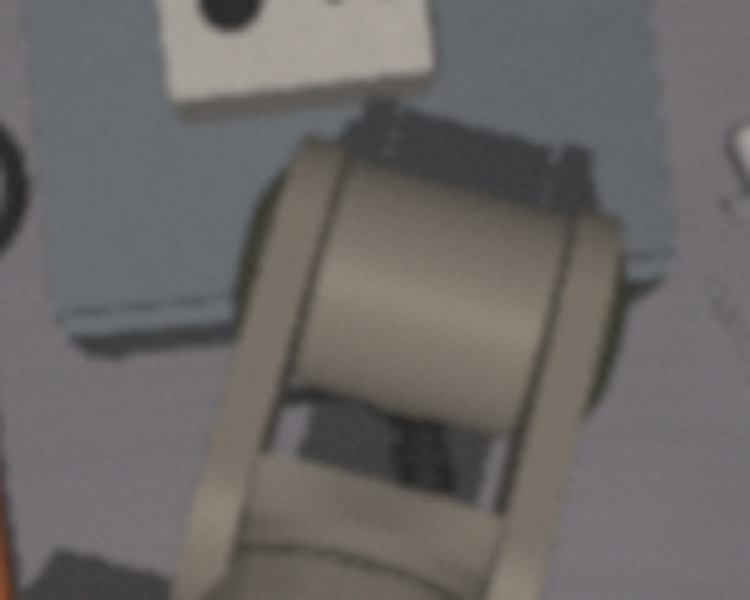

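The arm hides the handle in this view. The pose agrees with my numbers, so I'll descend over the bar in steps, watching the force.

Call:
send_rows([
  [-5,11,-10],
  [0,0,-20],
  [0,0,-20],
  [0,0,-15],
  [0,0,-15],
  [0,0,-12],
  [0,0,-6],
  [0,0,0],
], yaw=[1,0,0,0,0,0,0,0])

```text
clock: 2.55
tcp_pos: [0.5685, -0.0307, 0.0855]
orientation: [[0.997, 0.083, 0.003], [0.083, -0.997, 0.0], [0.003, 0.0, -1.0]]
ft_force: [1.0, -0.0, -0.3]
grip_width: 0.469
```

```bash
python3 - <<'E'
from h import *
s=snap('scene','s1.png');o=r.observe();print(o['tcp_pos'],o['ft_force'])
i=cv2.imread('pics/s1.png')[120:250,270:430]
cv2.imwrite('pics/s1z.png',cv2.resize(i,None,fx=4.5,fy=4.5,interpolation=cv2.INTER_CUBIC))
E
```

```text
[ 0.56878527 -0.03087648  0.08604751] [-0.51390443  0.33788978 -0.35772046]
```

View pics/s1z.png

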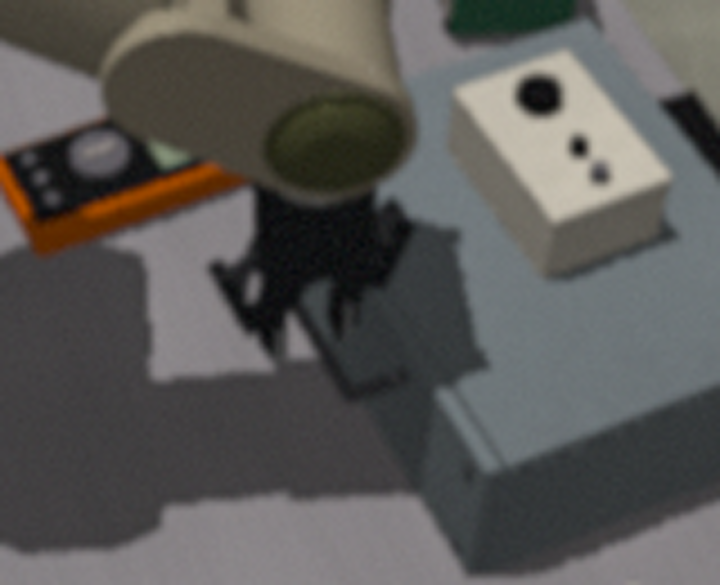

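One finger is in front of the bar with its tip at about (275,355), and the other is behind it at about (340,335). The bar passes between them, so I'll close.

Call:
send_rows([
  [0,0,-3],
  [0,0,0],
  [0,0,0],
  [0,0,0],
  [0,0,0],
  [0,0,0],
], yaw=[0,0,0,0,0,0], gripper=0, grip_force=30)

```text
clock: 3.2
tcp_pos: [0.5696, -0.0309, 0.0844]
orientation: [[0.997, 0.082, 0.006], [0.082, -0.997, -0.0], [0.006, 0.001, -1.0]]
ft_force: [0.3, 0.5, -1.7]
grip_width: 0.102
```

Call:
send_rows([
  [-10,-0.7,0],
  [-15,-1,0],
  [-20,-1.4,0],
  [-20,-1.4,0],
  [-20,-1.4,0],
  [-20,-1.4,0],
  [-20,-1.4,0],
  [-15,-1,0],
  [-8,-0.6,0],
  [0,0,0],
], yaw=[0,0,0,0,0,0,0,0,0,0])

```text
clock: 4.2
tcp_pos: [0.4219, -0.0421, 0.0843]
orientation: [[0.997, 0.08, 0.023], [0.08, -0.997, -0.002], [0.023, 0.004, -1.0]]
ft_force: [-3.8, -1.0, -0.9]
grip_width: 0.102
```

The drawer followed by 148 mm, drifting sideways along an axis of about 4.3°. I'll release it, raise the arm, and move left out of view.

Call:
send_rows([
  [0,0,0],
  [0,0,0],
  [0,0,0],
  [0,0,10],
  [0,0,30],
  [0,0,40],
  [0,0,40],
  [-20,30,20],
  [-20,45,0],
  [-10,45,0],
], yaw=[0,0,0,0,0,0,0,0,0,0], gripper=40)

```text
clock: 5.2
tcp_pos: [0.3735, 0.078, 0.236]
orientation: [[0.997, 0.073, 0.03], [0.074, -0.997, -0.003], [0.03, 0.006, -1.0]]
ft_force: [1.1, 0.5, -0.8]
grip_width: 0.466
```

Call:
send_rows([
  [-10,45,0],
  [-10,45,0],
  [0,0,0],
], yaw=[0,0,0])

```text
clock: 5.5
tcp_pos: [0.3506, 0.1754, 0.2397]
orientation: [[0.996, 0.079, 0.036], [0.079, -0.997, -0.001], [0.036, 0.004, -0.999]]
ft_force: [0.5, 0.2, -0.6]
grip_width: 0.469
```

```bash
python3 - <<'E'
from h import *
snap('scene','s2.png');snap('top','t2.png');o=r.observe();print(o['tcp_pos'],o['orientation'],o['ft_force'])
i=cv2.imread('pics/s2.png')[130:260,270:430]
cv2.imwrite('pics/s2z.png',cv2.resize(i,None,fx=4.5,fy=4.5,interpolation=cv2.INTER_CUBIC))
i=cv2.imread('pics/t2.png')[140:260,250:400]
cv2.imwrite('pics/t2z.png',cv2.resize(i,None,fx=5,fy=5,interpolation=cv2.INTER_CUBIC))
E
```

```text
[0.35206192 0.17204799 0.23943106] [[ 0.99653971  0.07481552  0.03621117]
 [ 0.07496209 -0.99718272 -0.00270514]
 [ 0.03590677  0.00541025 -0.9993405 ]] [-0.65795621  0.02446511  0.28974305]
```

View pics/s2z.png

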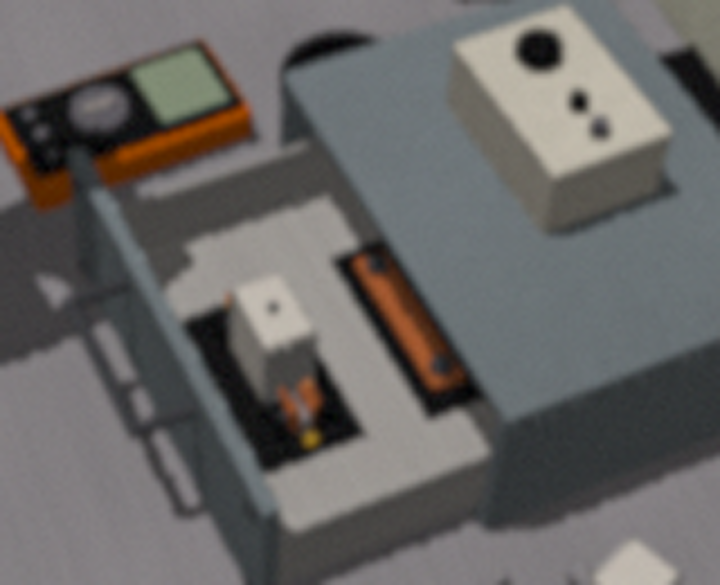

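View pics/t2z.png

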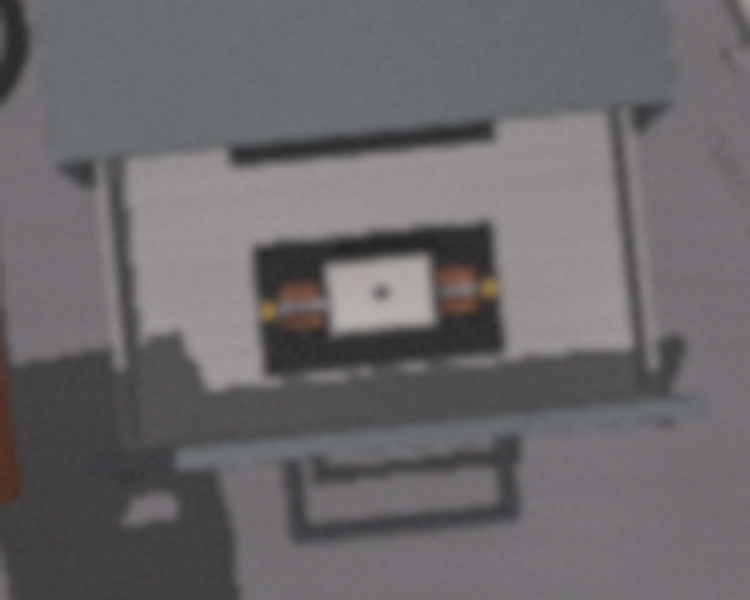

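The drawer is open. In the zoomed top view the fuse top is centred at (381,295), the jaws are at (300,305) and (458,288), and the handle bar is at y≈530. In the scene view the fuse stands seated with clear space all round it.

```bash
python3 - <<'E'
from h import *
f=lambda u,v,z:ray('top',250+u/5,140+v/5,z)
c=[f(*p,.094) for p in((325,265),(432,253),(436,325),(330,336))];m=np.mean(c,0);print(np.round(c,4),m)
print([np.linalg.norm(c[i]-c[i-1]) for i in range(4)])
d=f(266,311,.04)-f(490,287,.04);print('dots',f(266,311,.04),f(490,287,.04),np.degrees(np.arctan2(-d[0],d[1])))
h=(f(293,533,.1)+f(518,513,.1))/2;print('handle',h, 'seat by handle',h+.121*np.array([.9973,.0736,0]))
h0=np.array([.4219,-.0378-.0112]);print(h0+.121*np.array([.9973,.0736]))
print(proj('scene',m))
E
```

```text
[[ 0.5558 -0.0108  0.094 ]
 [ 0.5606 -0.0671  0.094 ]
 [ 0.5228 -0.0681  0.094 ]
 [ 0.5185 -0.0125  0.094 ]] [ 0.53944133 -0.03963983  0.094     ]
[np.float64(0.037329488517450236), np.float64(0.056497236332531627), np.float64(0.03786594196152496), np.float64(0.05582829065728591)]
dots [0.53489652 0.02245545 0.04      ] [ 0.54484133 -0.1009694   0.04      ] 4.606588456204495
handle [ 0.42027663 -0.04915164  0.1       ] seat by handle [ 0.54094993 -0.04024604  0.1       ]
[ 0.5425733 -0.0400944]
[329.62452496 198.60241892]
```

The fuse centre is (0.540, -0.040), the yaw is about 4.5°, and all the size checks agree. I'll go above the grip point 15 mm left of centre.

Call:
send_rows([
  [25,-26,-5],
  [27,-28,-10],
  [27,-28,-10],
  [27,-28,-10],
  [27,-28,-10],
  [27,-28,-10],
  [27,-28,-10],
  [0,0,0],
  [0,0,0],
], yaw=[0,0,0,0,0,0,0,0,0], gripper=62)

```text
clock: 6.5
tcp_pos: [0.546, -0.0466, 0.1743]
orientation: [[0.998, 0.056, 0.04], [0.056, -0.998, -0.004], [0.039, 0.007, -0.999]]
ft_force: [0.5, 0.9, 0.3]
grip_width: 0.728
```

Call:
send_rows([
  [-7,22,0],
  [0,0,-20],
  [0,0,-20],
  [0,0,-15],
  [0,0,0],
  [0,0,0],
], yaw=[1.3,0,0,0,0,0])

```text
clock: 7.1
tcp_pos: [0.5365, -0.026, 0.1222]
orientation: [[0.996, 0.076, 0.044], [0.076, -0.997, -0.005], [0.044, 0.008, -0.999]]
ft_force: [0.3, 0.2, 0.7]
grip_width: 0.728
```

Call:
send_rows([
  [3,1,-15],
  [0,0,-15],
  [0,0,-15],
  [0,0,0],
], yaw=[0,0,0,0])

```text
clock: 7.5
tcp_pos: [0.5411, -0.0258, 0.0815]
orientation: [[0.996, 0.075, 0.052], [0.076, -0.997, -0.007], [0.051, 0.011, -0.999]]
ft_force: [0.3, -0.3, 0.7]
grip_width: 0.725
```

```bash
cat > look.py <<'E'
import sys
from h import *
n,f,u,v=sys.argv[1],sys.argv[2],int(sys.argv[3]),int(sys.argv[4])
snap(n,f+'.png');o=r.observe();print(o['clock'],o['tcp_pos'],o['ft_force'],o['grip_width'])
i=cv2.imread('pics/'+f+'.png')[v-50:v+50,u-65:u+65]
cv2.imwrite('pics/'+f+'z.png',cv2.resize(i,None,fx=6,fy=6,interpolation=cv2.INTER_CUBIC))
E
python3 look.py scene s3 330 205
```

```text
7.55 [ 0.54182393 -0.02596353  0.08268689] [-0.70548278  0.53342253  0.15258962] 0.7264913307896099
```

View pics/s3z.png

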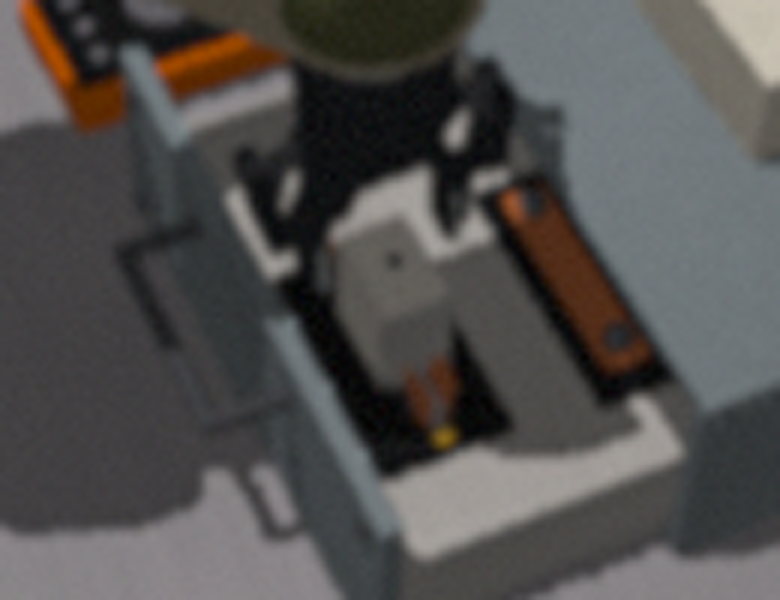

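The front finger is at about (290,230) and the rear one at about (450,220), straddling the fuse body at about (395,290), on its far (left) part. I'll descend and close.

Call:
send_rows([
  [-2,1,-16],
  [0,0,-16],
], yaw=[0,0])

```text
clock: 7.75
tcp_pos: [0.5423, -0.0256, 0.0549]
orientation: [[0.995, 0.075, 0.062], [0.076, -0.997, -0.01], [0.061, 0.015, -0.998]]
ft_force: [0.2, -0.3, 0.8]
grip_width: 0.727
```

Call:
send_rows([
  [0,0,0],
  [0,0,0],
], yaw=[0,0], gripper=0, grip_force=45)

```text
clock: 7.95
tcp_pos: [0.5426, -0.0258, 0.0566]
orientation: [[0.995, 0.075, 0.063], [0.076, -0.997, -0.01], [0.062, 0.015, -0.998]]
ft_force: [3.1, 1.2, 0.7]
grip_width: 0.424
```

```bash
python3 - <<'E'
from h import *
for i in range(8):
    r.snapshot('top');o=r.observe();print(o['clock'],o['tcp_pos'],o['ft_force'],o['grip_width'],o['orientation'][2])
E
python3 look.py scene s4 330 205
```

```text
8.0 [ 0.54261709 -0.02583835  0.05654305] [-0.94221225  0.66186271  4.0876157 ] 0.42328126355964735 [ 0.06193145  0.01496429 -0.99796822]
8.05 [ 0.54262128 -0.02580313  0.05652505] [-2.3740804   0.58382472  6.42453755] 0.4205820501227456 [ 0.06204477  0.01501254 -0.99796045]
8.1 [ 0.54262226 -0.02580454  0.05651001] [-1.32721608  0.21775747  7.65783504] 0.42552435144144624 [ 0.06211901  0.0150655  -0.99795504]
8.15 [ 0.54262599 -0.02579333  0.05652917] [-1.31681387 -0.26576325  7.15707982] 0.42017423531401166 [ 0.06216597  0.01507706 -0.99795194]
8.2 [ 0.54261996 -0.02581533  0.05650606] [-1.16127729 -0.53896545  7.54524294] 0.42712026580208623 [ 0.0621223   0.01506313 -0.99795487]
8.25 [ 0.54262322 -0.0258275   0.05651475] [-1.73275858  0.2837318   8.4656498 ] 0.4286036104862238 [ 0.06214845  0.0150718  -0.99795311]
8.3 [ 0.54263445 -0.02580451  0.05653825] [-2.07647712  0.20072493  6.64033518] 0.4248197859018685 [ 0.06218866  0.01508839 -0.99795035]
8.35 [ 0.54264702 -0.02581552  0.0565379 ] [-0.9298239   0.69178553  6.92928769] 0.42231595249459636 [ 0.06223613  0.01508104 -0.99794751]
8.4 [ 0.54263503 -0.02582038  0.0565164 ] [-1.59891598 -0.21648742  7.37313063] 0.4236781817729482
```

View pics/s4z.png

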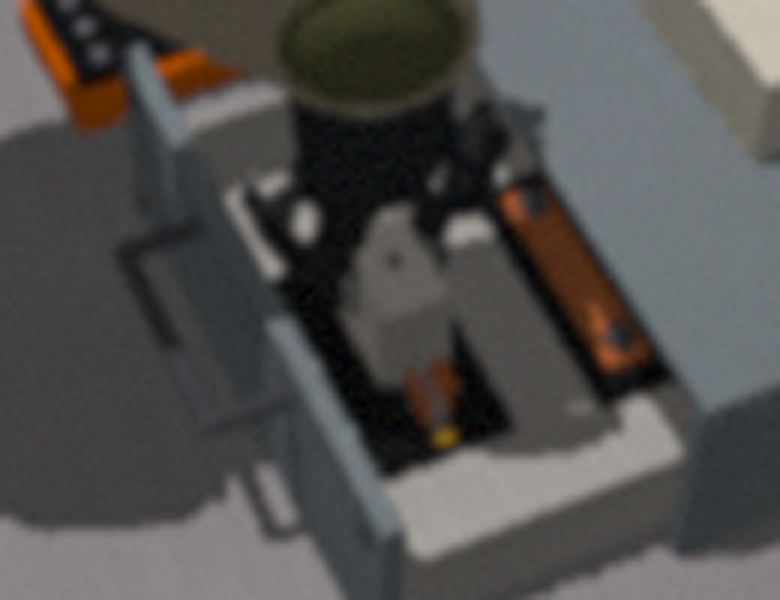

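The fuse is pinched at 36 mm opening, which is its known thickness. Now I'll raise the left end along an arc about the right corner, starting with small steps.

Call:
send_rows([
  [0,-1,3],
  [0,-2,4],
  [0,-2,4],
], yaw=[0,0,0])

```text
clock: 8.7
tcp_pos: [0.5344, -0.0272, 0.0588]
orientation: [[0.996, 0.075, 0.04], [0.075, -0.997, -0.001], [0.039, 0.004, -0.999]]
ft_force: [4.2, 5.4, -34.4]
grip_width: 0.415
```

```bash
python3 look.py scene s5 330 205; python3 -c "
from h import *
print(r.observe()['orientation'],r.observe()['moment'])"
```

```text
8.75 [ 0.53403464 -0.02718911  0.05890083] [  2.42046492   4.76078098 -31.50574939] 0.4188957689429203
[[ 9.96426542e-01  7.50754697e-02  3.87016782e-02]
 [ 7.51593492e-02 -9.97171280e-01 -7.14909259e-04]
 [ 3.85385298e-02  3.62114750e-03 -9.99250554e-01]] [ 0.97550772  0.28882666 -0.00112002]
```

View pics/s5z.png

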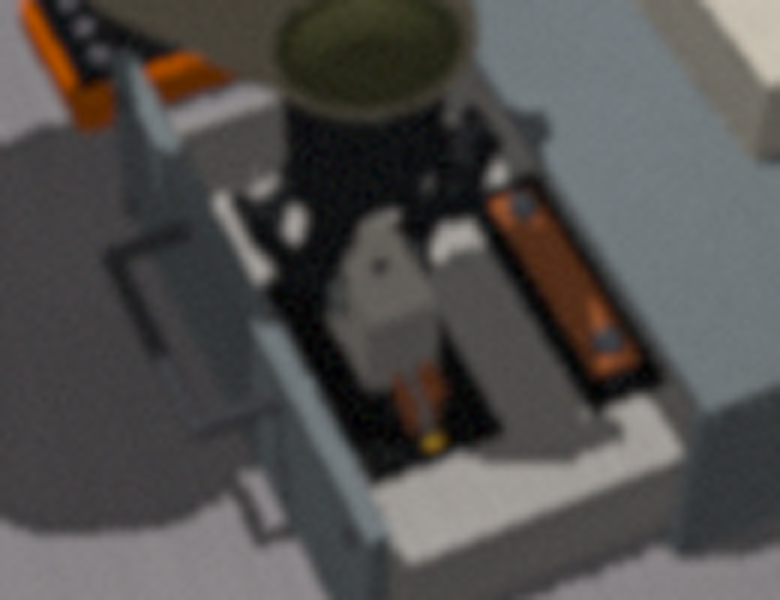

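The lift force is 34 N and the left end is just starting to move. The drawer crept out about 8 mm. I'll keep lifting with some +x compensation.

Call:
send_rows([
  [2,-2,6],
  [2,-2,6],
  [2,-2,6],
], yaw=[0,0,0], grip_force=60)

```text
clock: 9.05
tcp_pos: [0.53, -0.0285, 0.0637]
orientation: [[0.997, 0.074, 0.009], [0.074, -0.997, 0.012], [0.01, -0.012, -1.0]]
ft_force: [11.7, 4.1, -38.4]
grip_width: 0.413
```

```bash
python3 look.py scene s6 330 205; python3 -c "
from h import *
print(r.observe()['orientation'],r.observe()['moment'])"
```

```text
9.1 [ 0.53009711 -0.02855682  0.06396618] [  5.96590017   4.28397243 -35.2566041 ] 0.4160975412184826
[[ 0.99724426  0.07364911  0.0089269 ]
 [ 0.07353372 -0.99721275  0.01262998]
 [ 0.00983221 -0.01193874 -0.99988039]] [ 1.13668757 -1.09934074  0.10275233]
```

View pics/s6z.png

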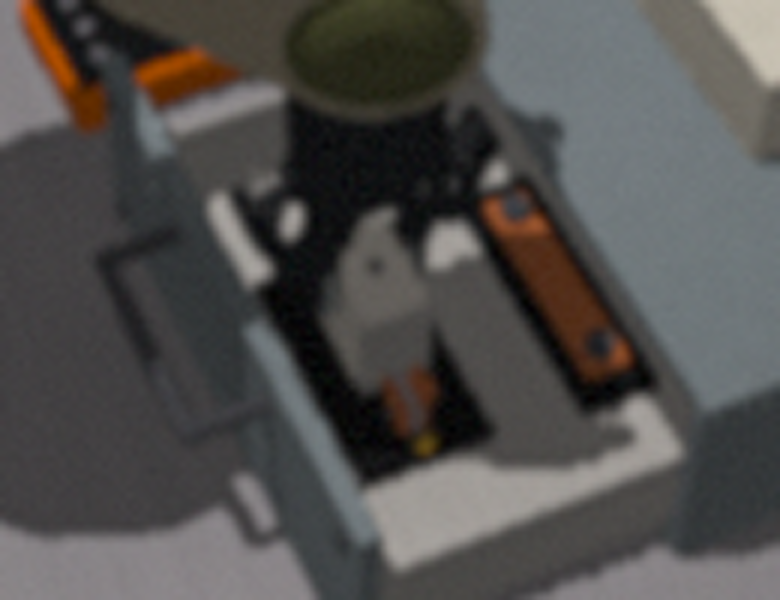

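```bash
cat > ov.py <<'E'
import sys
from h import *
# ov.py img cam u v d pairs of (th, zpivot, side)
yaw=np.radians(4.4);ex=np.array([np.cos(yaw),np.sin(yaw),0]);ey=np.array([-np.sin(yaw),np.cos(yaw),0]);ez=np.array([0,0,1.])
def seat(d): return np.array([.5405,-.0400,.022])-(d-.148)*ex
def fuse(d,th,zl_or,side,rows=None):
    # th>0: left up. pivot corner side: 'R' or 'L', pivot raised by zl_or
    c,s=np.cos(th),np.sin(th); y=c*ey+s*ez; z=-s*ey+c*ez
    p=-.055 if side=='R' else .055
    o=seat(d)+ey*p+ez*zl_or-y*p
    L=lambda a,b,cc:o+a*ex+b*y+cc*z
    E=[]
    for (X,Y,z0,z1) in((.018,.027,.004,.072),(.003,.055,0,.018)):
        for a,b in((-1,-1),(-1,1),(1,-1),(1,1)):
            E.append((L(a*X,b*Y,z0),L(a*X,b*Y,z1)))
        for zz in(z0,z1):
            for q in(-1,1):
                E.append((L(q*X,-Y,zz),L(q*X,Y,zz)));E.append((L(-X,q*Y,zz),L(X,q*Y,zz)))
    return E
def draw(f,n,u,v,d,th,zp,side,S=6):
    i=cv2.imread('pics/'+f+'.png')[v-50:v+50,u-65:u+65]
    i=cv2.resize(i,None,fx=S,fy=S,interpolation=cv2.INTER_CUBIC);i=cv2.convertScaleAbs(i,alpha=1.6)
    for a,b in fuse(d,th,zp,side):
        q=[tuple(int(round(x)) for x in ((proj(n,P)-[u-65,v-50]+.5)*S)) for P in(a,b)]
        cv2.line(i,*q,(0,255,0),1,cv2.LINE_AA)
    return i
if __name__=='__main__':
    f,n,u,v,d=sys.argv[1],sys.argv[2],int(sys.argv[3]),int(sys.argv[4]),float(sys.argv[5])
    ims=[]
    for a in sys.argv[6:]:
        th,zp,s=a.split(',');im=draw(f,n,u,v,d,np.radians(float(th)),float(zp)/1000,s)
        ims.append(im[100:500,200:600] if len(sys.argv)>7 else im)
    cv2.imwrite('pics/ov_'+f+'.png',np.hstack(ims[:2]))
E
python3 ov.py s4 scene 330 205 .148 0,0,R; python3 ov.py s6 scene 330 205 .16 0,0,R 7,0,R
```

```text
(no output)
```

View pics/ov_s4.png

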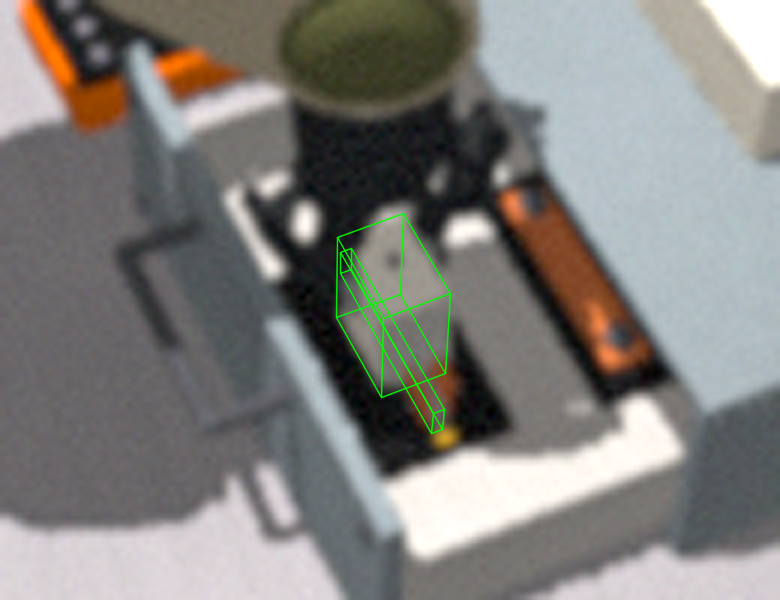

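View pics/ov_s6.png

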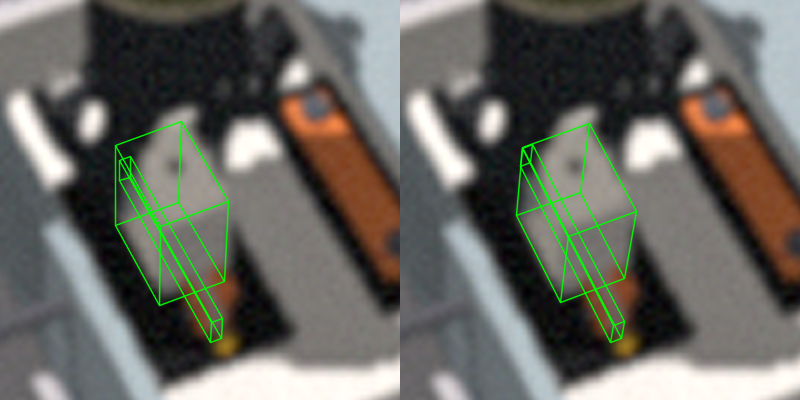

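```bash
python3 - <<'E'
import cv2,numpy as np
o=[]
for f,(u,v) in(('s4',(335,211)),('s6',(332,212))):
    i=cv2.imread(f'pics/{f}.png')[v-26:v+22,u-18:u+18]
    o.append(cv2.convertScaleAbs(cv2.resize(i,None,fx=11,fy=11,interpolation=cv2.INTER_CUBIC),alpha=2.2))
cv2.imwrite('pics/cmp.png',np.hstack(o))
E
```

```text
(no output)
```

View pics/cmp.png

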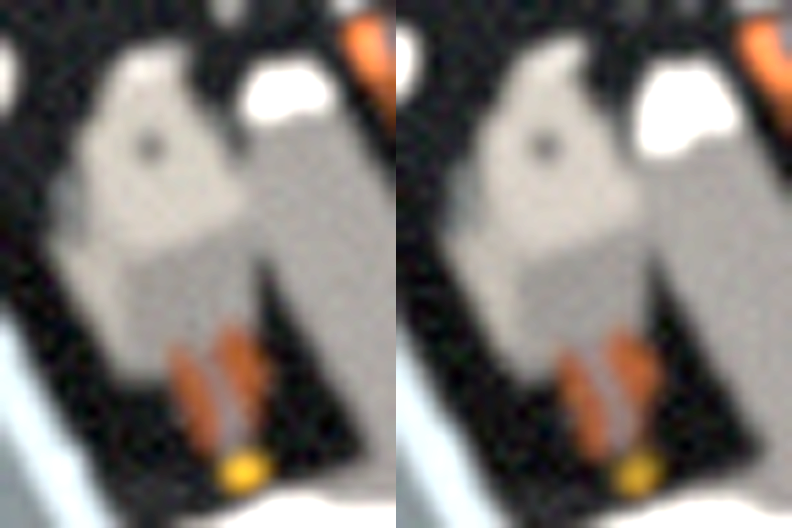

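The near face has foreshortened from about 140 to 127 rows at the same scale, which means roughly 3–4° of left-up tilt. I'll keep lifting.

Call:
send_rows([
  [3,-3,7],
  [3,-3,7],
  [2,-3,7],
], yaw=[0,0,0])

```text
clock: 9.4
tcp_pos: [0.5305, -0.0314, 0.0725]
orientation: [[0.997, 0.072, -0.014], [0.072, -0.997, 0.028], [-0.012, -0.029, -0.999]]
ft_force: [9.8, 8.3, -36.1]
grip_width: 0.41
```

```bash
python3 look.py scene s7 330 205; python3 -c "
from h import *
print(r.observe()['orientation'],r.observe()['moment'])
o=[]
for f,(u,v) in(('s4',(335,211)),('s7',(332,212))):
    i=cv2.imread(f'pics/{f}.png')[v-26:v+22,u-18:u+18]
    o.append(cv2.convertScaleAbs(cv2.resize(i,None,fx=11,fy=11,interpolation=cv2.INTER_CUBIC),alpha=2.2))
cv2.imwrite('pics/cmp2.png',np.hstack(o))
"
```

```text
9.45 [ 0.53060038 -0.03157745  0.07295164] [  6.61838787   6.9628314  -34.68694921] 0.4076344159435947
[[ 0.9973125   0.07182701 -0.01444506]
 [ 0.07221506 -0.99698394  0.02842545]
 [-0.01235977 -0.02939221 -0.99949154]] [ 1.68225635 -1.38113705  0.08755524]
```

View pics/cmp2.png

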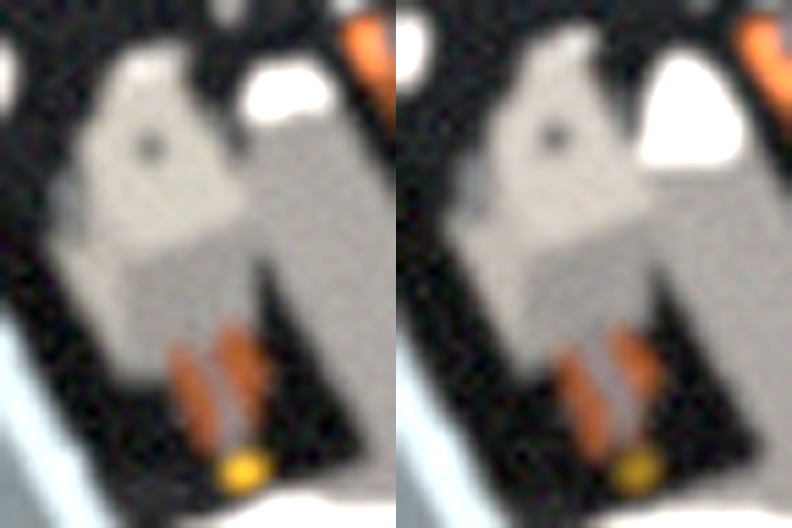

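```bash
python3 - <<'E'
from ov import *
o=[]
for th,zp in((5,0),(9,0),(9,5),(5,6)):
    im=draw('s7','scene',330,205,.158,np.radians(th),zp/1000,'R');o.append(cv2.resize(im[180:480,260:500],None,fx=1.25,fy=1.25))
cv2.imwrite('pics/ov7.png',np.vstack([np.hstack(o[:2]),np.hstack(o[2:])])[:, :])
E
```

```text
(no output)
```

View pics/ov7.png

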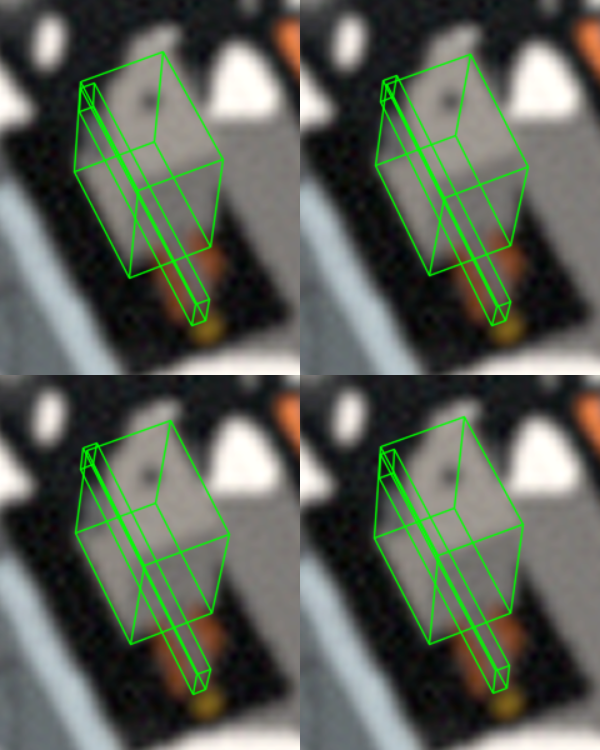

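```bash
python3 - <<'E'
from ov import *
from scipy.optimize import least_squares
obs=np.array([[10,7],[1,-5],[15,7],[8,-8]])/11
loc=[(-.018,-.027,.072),(-.018,-.027,.004),(.018,-.027,.072),(0,0,.072)]
def pts(th,zp,dy):
    c,s=np.cos(th),np.sin(th); y=c*ey+s*ez; z=-s*ey+c*ez
    o=seat(.158)-.055*ey+zp*ez+.055*y+dy*ey
    return np.array([proj('scene',o+a*ex+b*y+cc*z) for a,b,cc in loc])
b=pts(0,0,0)
f=lambda p:(pts(*p)-b-obs).ravel()
for fun in(f,):
    s=least_squares(fun,[.1,0,0],x_scale=[.1,.01,.01]);print(np.degrees(s.x[0]),s.x[1:],s.fun.round(2))
g=lambda p:f([p[0],p[1],0]);s=least_squares(g,[.1,0],x_scale=[.1,.01]);print(np.degrees(s.x[0]),s.x[1:],s.fun.round(2))
E
```

```text
3.9620420986308775 [ 0.00423287 -0.0012984 ] [ 0.04 -0.22  0.16 -0.28 -0.34 -0.25  0.24  0.71]
4.622322721448827 [0.00310528] [-0.03 -0.16 -0.01 -0.44 -0.42 -0.19  0.18  0.72]
```

A fit to the shifted corners gives about 4–4.6° with the right end 3–4 mm up. The pads are slipping a little, so I'll grip harder and continue with more sideways pull to the right to favour the rotation.

Call:
send_rows([
  [3,-5,5],
  [2,-5,6],
  [2,-5,6],
], yaw=[0,0,0], grip_force=90)

```text
clock: 9.75
tcp_pos: [0.5319, -0.0375, 0.0803]
orientation: [[0.997, 0.07, -0.032], [0.072, -0.996, 0.049], [-0.029, -0.051, -0.998]]
ft_force: [2.7, 4.4, -18.8]
grip_width: 0.403
```

```bash
python3 look.py scene s8 330 205; python3 -c "
from h import *
print(r.observe()['orientation'],r.observe()['moment'])
o=[]
for f,(u,v) in(('s4',(335,211)),('s8',(332,212))):
    i=cv2.imread(f'pics/{f}.png')[v-26:v+22,u-18:u+18]
    o.append(cv2.convertScaleAbs(cv2.resize(i,None,fx=11,fy=11,interpolation=cv2.INTER_CUBIC),alpha=2.2))
cv2.imwrite('pics/cmp3.png',np.hstack(o))
"
```

```text
9.8 [ 0.53217841 -0.03828326  0.08113764] [  1.81978713   5.80424038 -17.84145249] 0.41209700444387104
[[ 0.99704202  0.06991798 -0.03191673]
 [ 0.07140935 -0.9962789   0.04826037]
 [-0.0284237  -0.05039677 -0.99832473]] [ 1.83752546 -0.43753926  0.10997365]
```

View pics/cmp3.png

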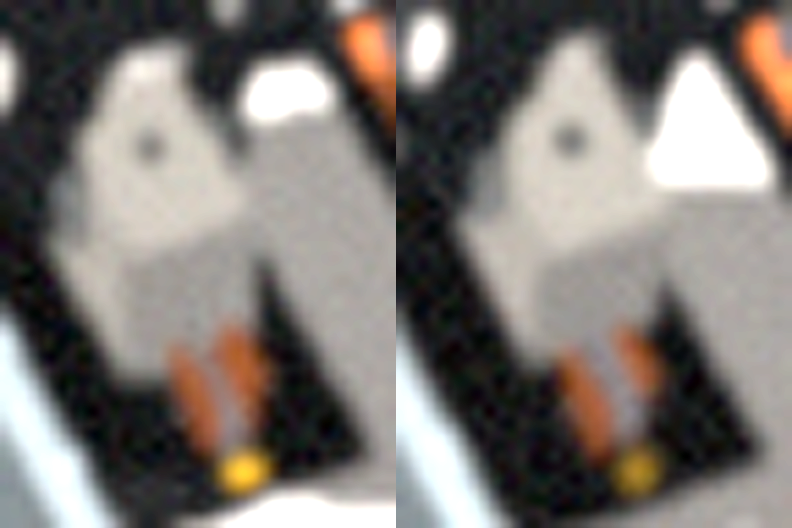

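```bash
cat > fit.py <<'E'
from ov import *
from scipy.optimize import least_squares
loc=[(-.018,-.027,.072),(-.018,-.027,.004),(.018,-.027,.072),(0,0,.072)]
def pts(th,zp,dy):
    c,s=np.cos(th),np.sin(th); y=c*ey+s*ez; z=-s*ey+c*ez
    o=seat(.158)-.055*ey+zp*ez+.055*y+dy*ey
    return np.array([proj('scene',o+a*ex+b*y+cc*z) for a,b,cc in loc])
def fit(obs):
    b=pts(0,0,0);obs=np.array(obs)/11
    s=least_squares(lambda p:(pts(*p)-b-obs).ravel(),[.1,0,0],x_scale=[.1,.01,.01]);th=s.x[0]
    print('deg',np.degrees(th),'zR,dy mm',s.x[1:]*1000,'zL',s.x[1]*1000+110*np.sin(th),s.fun.round(2))
if __name__=='__main__':
    fit([[25,19],[10,-20],[28,15],[25,-5]])
E
python3 fit.py
```

```text
deg 10.021404345936208 zR,dy mm [10.17190717 -2.81464733] zL 29.313674476240838 [ 0.12 -0.48 -0.29  0.    0.   -0.19  0.2   0.67]
```

The force dropped to about 18 N. The fit gives about 10° tilt with the right end about 10 mm up and the left about 29 mm up, so the left blade is out of its pinch. I'll lower the left end a little so it sits between its lips, then release.

Call:
send_rows([
  [0,2,-5],
  [0,2,-5],
], yaw=[0,0])

```text
clock: 10.0
tcp_pos: [0.5353, -0.0362, 0.076]
orientation: [[0.997, 0.072, -0.023], [0.073, -0.996, 0.043], [-0.02, -0.044, -0.999]]
ft_force: [-4.1, -7.1, 35.1]
grip_width: 0.408
```

```bash
python3 look.py scene s9 330 205; python3 -c "
from h import *
print(r.observe()['orientation'],r.observe()['moment'])
o=[]
for f,(u,v) in(('s4',(335,211)),('s9',(332,212))):
    i=cv2.imread(f'pics/{f}.png')[v-26:v+22,u-18:u+18]
    o.append(cv2.convertScaleAbs(cv2.resize(i,None,fx=11,fy=11,interpolation=cv2.INTER_CUBIC),alpha=2.2))
cv2.imwrite('pics/cmp4.png',np.hstack(o))
"
```

```text
10.05 [ 0.53585494 -0.03616128  0.07614956] [-1.86211118 -3.84661631 15.78647538] 0.4074761790072068
[[ 0.99720173  0.0716859  -0.02120934]
 [ 0.07253649 -0.99645986  0.04249949]
 [-0.01808764 -0.04391902 -0.99887134]] [-0.95512273  0.11855025  0.11220124]
```

View pics/cmp4.png

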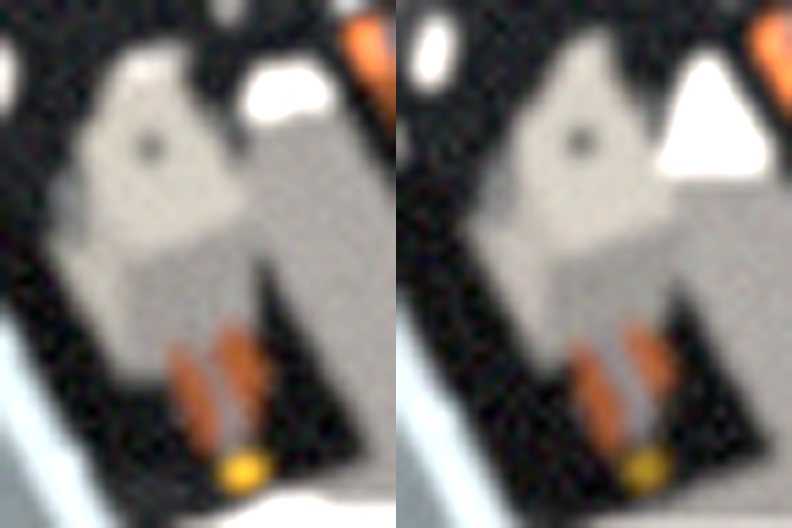

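Lowering now meets resistance, so the blade is sitting on the pinch entry. I'll release here and look.

Call:
send_rows([
  [0,0,0],
  [0,0,0],
], yaw=[0,0], gripper=60)

```text
clock: 10.25
tcp_pos: [0.5373, -0.037, 0.0787]
orientation: [[0.997, 0.072, -0.016], [0.073, -0.997, 0.04], [-0.013, -0.041, -0.999]]
ft_force: [0.1, 0.2, -0.3]
grip_width: 0.704
```

```bash
python3 look.py scene s10 330 205;python3 look.py top t10 325 200; python3 -c "
from h import *
print(r.observe()['orientation'],r.observe()['moment'])
o=[]
for f,(u,v) in(('s4',(335,211)),('s10',(332,212))):
    i=cv2.imread(f'pics/{f}.png')[v-26:v+22,u-18:u+18]
    o.append(cv2.convertScaleAbs(cv2.resize(i,None,fx=11,fy=11,interpolation=cv2.INTER_CUBIC),alpha=2.2))
cv2.imwrite('pics/cmp5.png',np.hstack(o))
"
```

```text
10.3 [ 0.53720846 -0.03690304  0.07851753] [ 0.51466562  1.11192762 -0.16500358] 0.6996051024793977
10.35 [ 0.53693143 -0.03676896  0.07811877] [-1.1078474  -0.15950006 -0.29482962] 0.7016088928492479
[[ 0.99725956  0.07190526 -0.01740697]
 [ 0.07256483 -0.99652853  0.04080722]
 [-0.01441228 -0.04195852 -0.9990154 ]] [-0.00299089  0.01211315  0.0249238 ]
```

View pics/cmp5.png

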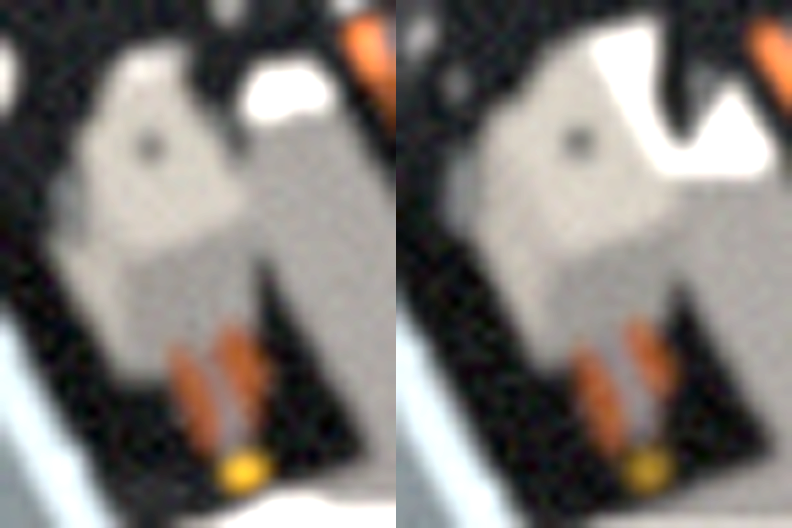

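View pics/t10z.png

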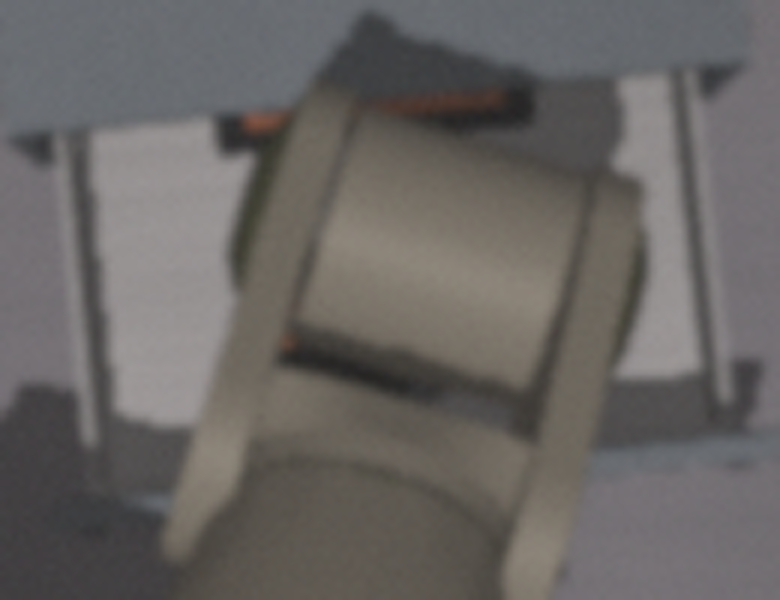

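```bash
python3 - <<'E'
from fit import *
fit([[28,17],[13,-15],[28,15],[25,-7]])
for f,d in(('s4',(243,470)),('s10',(254,470))):
    u,v=(335,211) if f=='s4' else (332,212)
    p=ray('scene',u-18+d[0]/11,v-26+d[1]/11,.03);print(f,p)
E
```

```text
deg 8.505008617531054 zR,dy mm [11.87673386 -5.30106501] zL 28.1452792600515 [-0.08 -0.44 -0.24 -0.07  0.09 -0.33  0.26  0.83]
s4 [ 0.54582756 -0.10585837  0.03      ]
s10 [ 0.53895173 -0.10712219  0.03      ]
```

The fuse stayed rocked at about 8.5°, with the left blade out (about 26–28 mm) and the right still in its pinch. To give the reverse rock a firm pivot, I'll shut the fingers and press the left blade's protruding end down a little into its jaw. Then I'll lift the right end. I'll rise clear first.

Call:
send_rows([
  [0,0,10],
  [0,0,30],
  [0,0,30],
  [-4,20,0],
  [-4,20,0],
], yaw=[0,0,0,0,0])

```text
clock: 10.85
tcp_pos: [0.5284, 0.0027, 0.1529]
orientation: [[0.997, 0.069, -0.018], [0.069, -0.997, 0.041], [-0.015, -0.042, -0.999]]
ft_force: [0.8, -0.4, -0.2]
grip_width: 0.704
```

Call:
send_rows([
  [0,0,0],
  [0,0,0],
], yaw=[0,0], gripper=0, grip_force=40)

```text
clock: 11.05
tcp_pos: [0.5283, 0.004, 0.1544]
orientation: [[0.997, 0.071, -0.017], [0.072, -0.997, 0.041], [-0.014, -0.042, -0.999]]
ft_force: [1.1, -0.5, -1.0]
grip_width: 0.371
```

```bash
python3 look.py scene s11 330 200;python3 look.py scene s11 330 200;python3 look.py top t11 325 200; python3 -c "
from h import *
print(r.observe()['orientation'],r.observe()['moment'])
"
```

```text
11.1 [0.5283388  0.00393045 0.15434148] [ 0.59669098 -0.82209403  0.29102152] 0.28399606275633904
11.15 [0.52834833 0.00370204 0.15409797] [-0.53044591  0.60881796  0.06297622] 0.19522232136554224
11.2 [0.52830747 0.003616   0.15390342] [ 0.7384233  -0.55391691 -0.07241113] 0.10221551777458726
[[ 0.99739     0.07014344 -0.01711962]
 [ 0.070797   -0.99664194  0.04114163]
 [-0.01417631 -0.04224626 -0.99900665]] [-0.01298132  0.0011809  -0.01254893]
```

View pics/s11z.png

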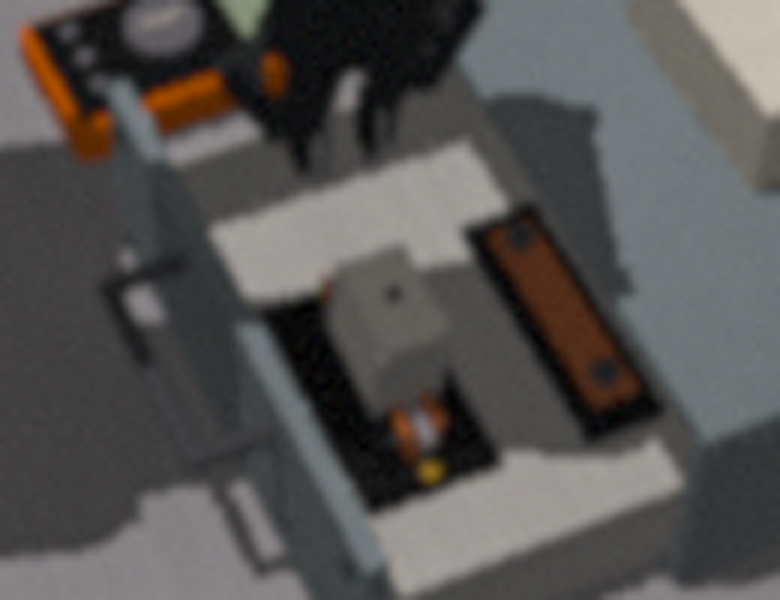

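View pics/t11z.png

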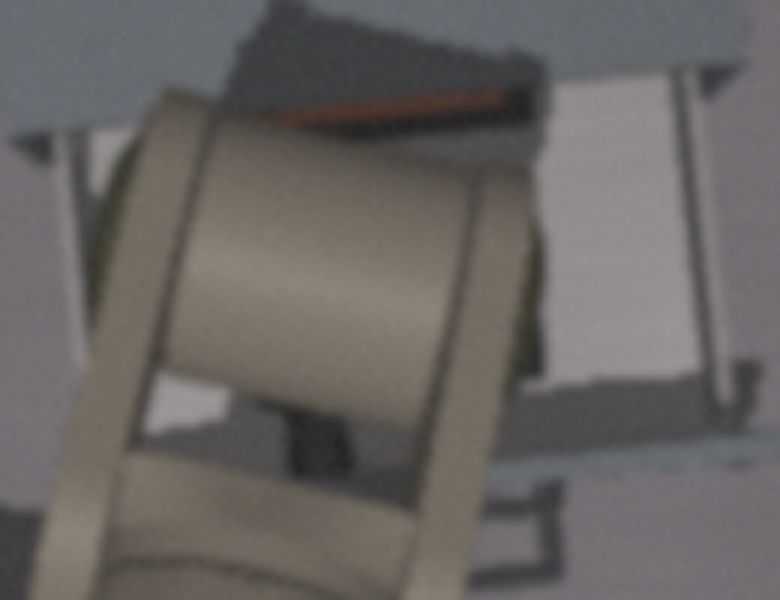

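The fuse now stands tilted with its hole at (394,292), and the shut fingers are above the left tray area, left of the body. The drawer is unchanged. I'll descend onto the left blade.

Call:
send_rows([
  [2,-2,-25],
  [0,0,-25],
  [0,0,-18],
  [0,0,0],
], yaw=[0,0,0,0])

```text
clock: 11.6
tcp_pos: [0.5308, -0.001, 0.0838]
orientation: [[0.998, 0.067, -0.016], [0.068, -0.997, 0.041], [-0.013, -0.042, -0.999]]
ft_force: [0.5, -0.2, -0.4]
grip_width: 0.002
```

```bash
python3 look.py scene s12 330 200
```

```text
11.65 [ 0.5315325  -0.00112446  0.0850877 ] [-0.09217739  0.53431797  0.09899459] -0.00048703431744943876
```

View pics/s12z.png

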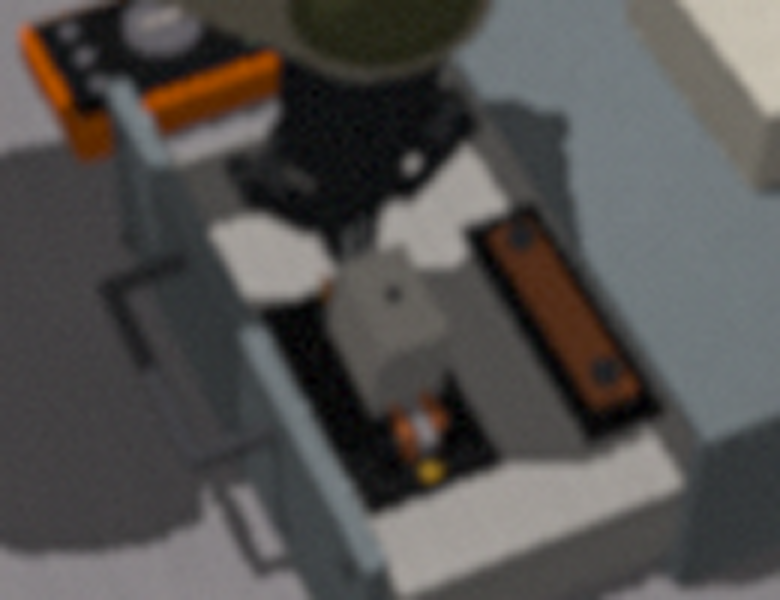

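The shut fingers are just left of the body, as intended. I'll press down stepwise.

Call:
send_rows([
  [0,2,-12],
  [0,0,-8],
  [0,0,-6],
], yaw=[0,0,0])

```text
clock: 11.95
tcp_pos: [0.5339, 0.0003, 0.0612]
orientation: [[0.998, 0.067, -0.008], [0.067, -0.997, 0.039], [-0.005, -0.04, -0.999]]
ft_force: [-1.3, 0.7, 1.2]
grip_width: 0.003
```

Call:
send_rows([
  [-1,0,-5],
  [0,0,-4],
], yaw=[0,0])

```text
clock: 12.15
tcp_pos: [0.5335, 0.0003, 0.0523]
orientation: [[0.998, 0.067, -0.006], [0.067, -0.997, 0.039], [-0.003, -0.039, -0.999]]
ft_force: [-1.3, 4.2, 20.8]
grip_width: 0.0
```

```bash
python3 look.py scene s13 330 200
```

```text
12.2 [5.33647165e-01 4.01458566e-04 5.23397154e-02] [-2.37934229  0.45809562  5.94035344] 0.0009722862097162403
```

View pics/s13z.png

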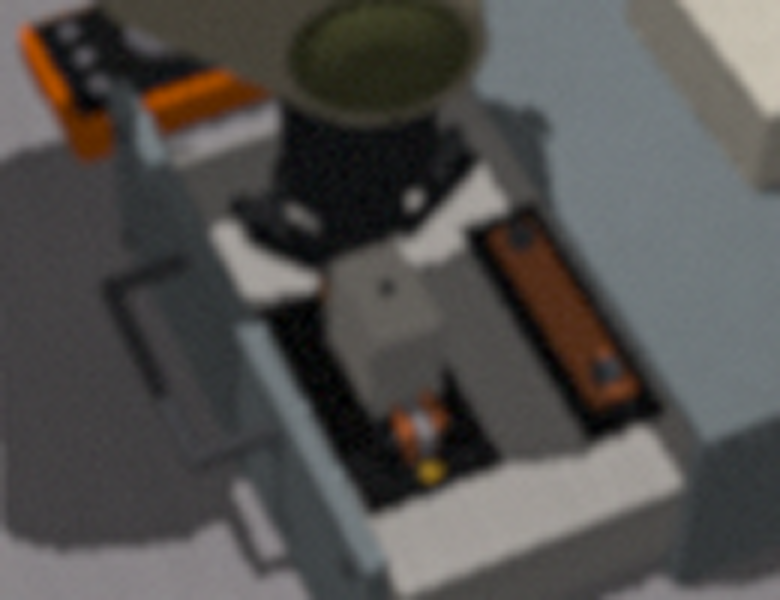

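The hole moved from (394,292) to (386,288), so the fuse rocked back. The fingertips are at lip height, so the left blade is now about 12 mm up and in its pinch. Next I'll rise, open, and shift to the right part of the body.

Call:
send_rows([
  [0,0,35],
  [0,0,42],
  [0,0,10],
  [0,-29,0],
  [1,-29,0],
  [0,0,0],
], yaw=[0,0,0,0,0,0], gripper=60)

```text
clock: 12.8
tcp_pos: [0.5339, -0.0586, 0.1409]
orientation: [[0.998, 0.069, -0.007], [0.069, -0.997, 0.039], [-0.004, -0.039, -0.999]]
ft_force: [-0.1, 0.0, -0.7]
grip_width: 0.706
```

```bash
python3 look.py scene s14 330 200; python3 -c "
from h import *
print(r.observe()['orientation'])"
```

```text
12.85 [ 0.53370551 -0.0572351   0.14078658] [-0.69276979  0.2006809   0.02780391] 0.7031225404174503
[[ 0.99752886  0.06988086 -0.00726843]
 [ 0.07011574 -0.99674607  0.03976242]
 [-0.00446614 -0.04017379 -0.99918273]]
```

View pics/s14z.png

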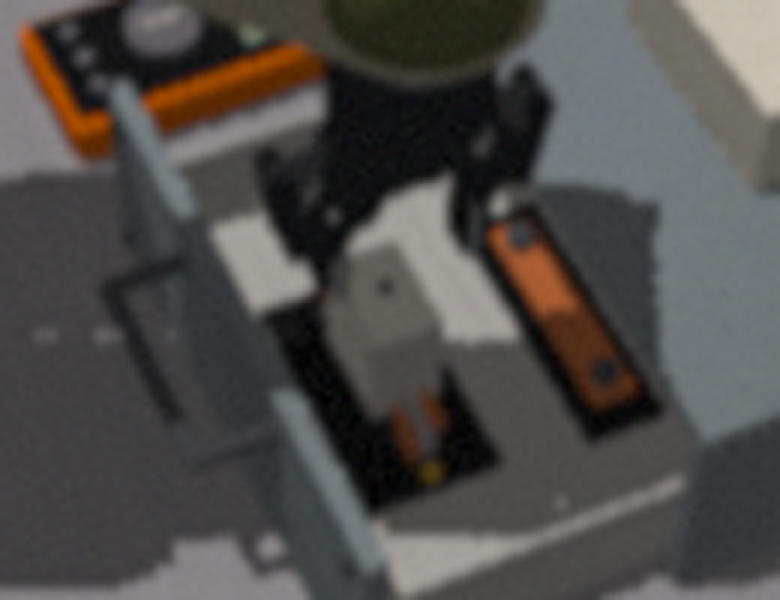

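The fuse now stands about level, with its hole at (385,288), and the open fingers are above its right part. I'll descend and grip.

Call:
send_rows([
  [0,0,-27],
  [-1,0,-27],
  [0,0,-22],
], yaw=[0,0,0])

```text
clock: 13.15
tcp_pos: [0.5336, -0.0556, 0.064]
orientation: [[0.997, 0.071, -0.003], [0.071, -0.997, 0.039], [0.0, -0.039, -0.999]]
ft_force: [-0.2, 0.3, -0.7]
grip_width: 0.701
```

```bash
python3 look.py scene s15 330 200; python3 -c "
from h import *
print(r.observe()['orientation'])"
```

```text
13.2 [ 0.53182568 -0.05492937  0.06066664] [-2.86779118  0.20309752 -3.78418394] 0.7058022934378911
[[ 0.99748325  0.07044546 -0.00803701]
 [ 0.07071546 -0.99666753  0.04065898]
 [-0.00514598 -0.04112499 -0.99914076]]
```

View pics/s15z.png

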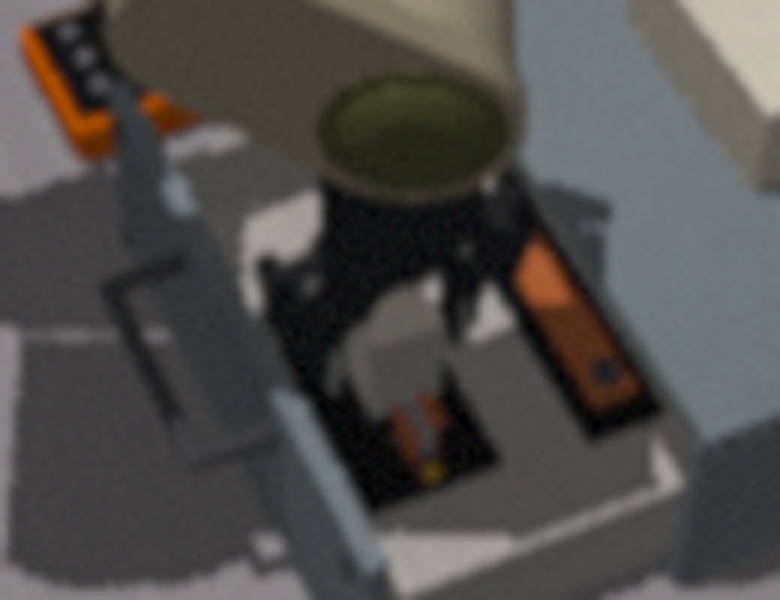

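Call:
send_rows([
  [2,-5,0],
], yaw=[0])

```text
clock: 13.3
tcp_pos: [0.5333, -0.0589, 0.06]
orientation: [[0.997, 0.072, -0.01], [0.072, -0.997, 0.042], [-0.007, -0.042, -0.999]]
ft_force: [0.1, -0.6, 0.5]
grip_width: 0.702
```

Call:
send_rows([
  [0,0,0],
], yaw=[0], gripper=0, grip_force=60)

```text
clock: 13.4
tcp_pos: [0.5336, -0.0589, 0.0603]
orientation: [[0.997, 0.072, -0.01], [0.072, -0.997, 0.042], [-0.007, -0.042, -0.999]]
ft_force: [-0.4, 0.5, -0.1]
grip_width: 0.549
```

```bash
for i in 1 2 3 4 5 6; do python3 look.py scene s16 330 200; done; python3 -c "
from h import *
print(r.observe()['orientation'])"
```

```text
13.45 [ 0.53392076 -0.05882254  0.06071355] [4.89047816 0.85439962 4.33210671] 0.4583637581327737
13.5 [ 0.53452417 -0.05885303  0.06126742] [ 1.06471816  0.18973315 -4.25693697] 0.41509443931075757
13.55 [ 0.53430088 -0.05889944  0.06122874] [2.05464945 1.57249797 2.12738471] 0.4125068458746694
13.6 [ 0.53424334 -0.05889778  0.06122671] [3.06499556 1.3609335  4.00558878] 0.4139910040013321
13.65 [ 0.53421708 -0.0589081   0.06121838] [2.07667978 1.28366579 6.86512521] 0.4142164577385297
13.7 [ 0.53422243 -0.0589189   0.06121115] [1.90725482 1.06290362 6.08467943] 0.4167738032882513
[[ 0.99739653  0.07172886 -0.00742492]
 [ 0.0719742  -0.99656319  0.04100636]
 [-0.00445806 -0.041434   -0.9991313 ]]
```

View pics/s16z.png

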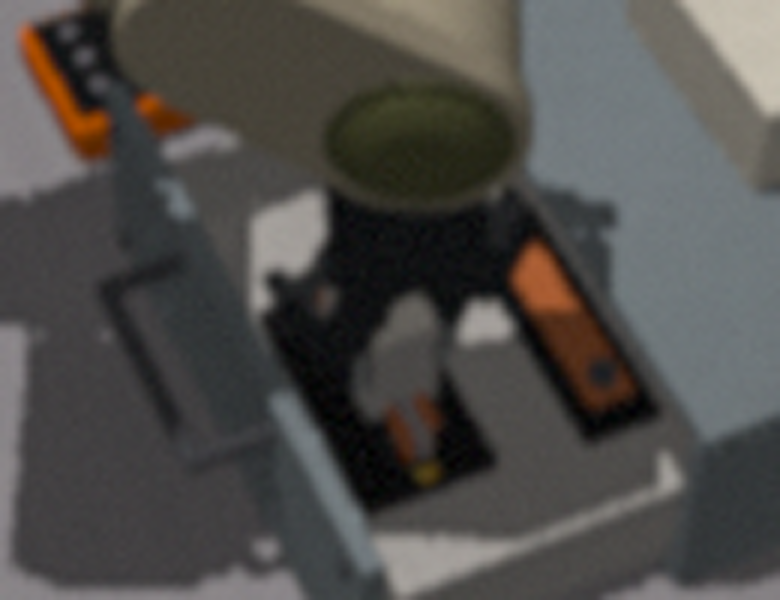

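The fuse is gripped at 36 mm on its right part. I'll raise the right end with a leftward arc.

Call:
send_rows([
  [2,3,5],
  [2,4,6],
  [2,4,6],
  [2,4,6],
], yaw=[0,0,0,0])

```text
clock: 14.1
tcp_pos: [0.5348, -0.0479, 0.0741]
orientation: [[0.997, 0.072, -0.029], [0.073, -0.997, 0.034], [-0.027, -0.036, -0.999]]
ft_force: [0.7, -4.0, -14.6]
grip_width: 0.415
```

```bash
python3 look.py scene s17 330 200; python3 -c "
from h import *
print(r.observe()['orientation'])
o=[]
for f,(u,v) in(('s14',(332,212)),('s17',(332,212))):
    i=cv2.imread(f'pics/{f}.png')[v-26:v+22,u-18:u+18]
    o.append(cv2.convertScaleAbs(cv2.resize(i,None,fx=11,fy=11,interpolation=cv2.INTER_CUBIC),alpha=2.5))
cv2.imwrite('pics/cmp6.png',np.hstack(o))
"
```

```text
14.15 [ 0.53506044 -0.04716778  0.07487171] [ -1.19893999  -2.21681455 -14.43969657] 0.4092023793906336
[[ 0.99694363  0.07262045 -0.02880413]
 [ 0.07361007 -0.99667524  0.03492871]
 [-0.02617182 -0.03694223 -0.99897463]]
```

View pics/cmp6.png

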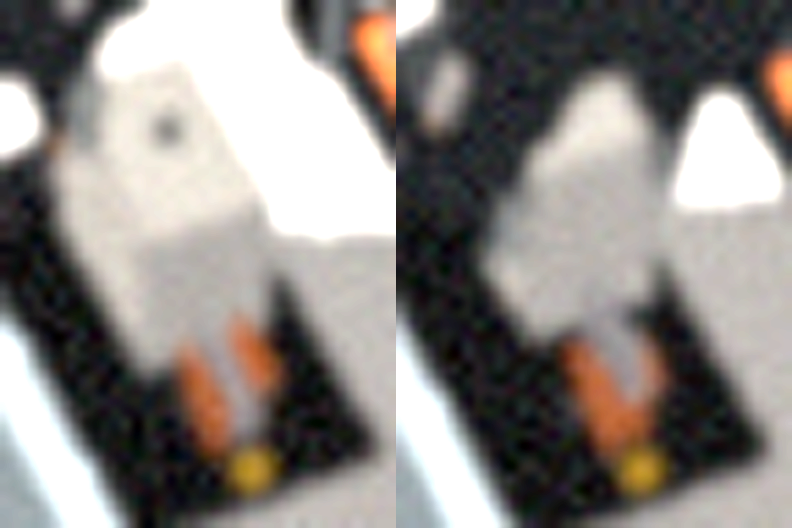

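```bash
python3 -c "
from h import *
i=cv2.imread('pics/s17.png')[180:240,305:355]
i=cv2.createCLAHE(3,(2,2)).apply(cv2.cvtColor(cv2.resize(i,None,fx=10,fy=10,interpolation=cv2.INTER_CUBIC),cv2.COLOR_BGR2GRAY))
cv2.imwrite('pics/z17.png',i)
"
```

```text
(no output)
```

View pics/z17.png

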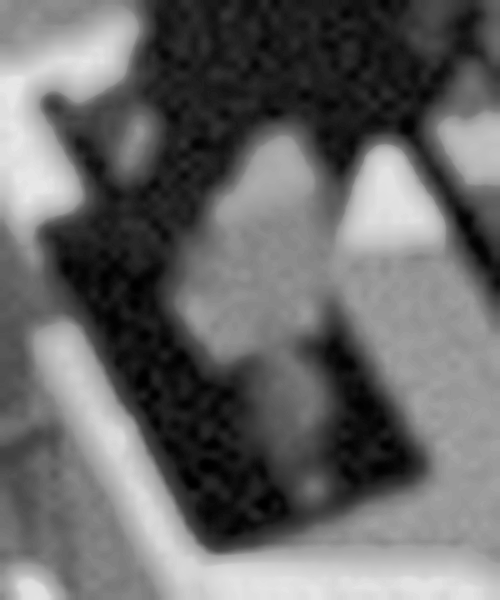

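```bash
python3 - <<'E'
import fit
from fit import *
fit.loc=fit.loc[:3]
fit.fit(np.array([[1.2,-6.6],[1.2,-5.1],[.3,-5.4]])*11)
E
```

```text
Traceback (most recent call last):
AttributeError: 'function' object has no attribute 'loc'
```

```bash
python3 - <<'E'
import fit as F,numpy as np
F.loc=F.loc[:3]
F.fit(np.array([[1.2,-6.6],[1.2,-5.1],[.3,-5.4]])*11)
E
```

```text
deg -1.7431544122219291 zR,dy mm [34.64519905 -5.83663738] zL 31.299099072443436 [-0.51  0.57 -0.25  0.14  0.65 -0.68]
```

```bash
python3 - <<'E'
from ov import *
d=.156
def P(th,zR,dy,l):
    c,s=np.cos(th),np.sin(th); y=c*ey+s*ez; z=-s*ey+c*ez
    o=seat(d)-.055*ey+zR*ez+.055*y+dy*ey
    return proj('scene',o+l[0]*ex+l[1]*y+l[2]*z)
print('seated B pred/obs s4', proj('scene',seat(.148)-.018*ex-.027*ey+.004*ez),(328.4,220))
for th in(0,-4,-8,-12):
  t=np.radians(th)
  for zR in(.02,.03):
    B=P(t,zR,-.003,(-.018,-.027,.004));A=P(t,zR,-.003,(-.018,-.027,.072));C=P(t,zR,-.003,(.018,-.027,.072));E=P(t,zR,-.003,(0,-.055,0));
    print(th,zR,'B',B.round(1),'A-B',(A-B).round(1),'E-B',(E-B).round(1),'E',E.round(1))
ims=[]
for th,zR in((0,20),(-8,30)):
    im=draw('s17','scene',330,200,d,np.radians(th),zR/1000,'R');ims.append(im[150:550,200:600])
cv2.imwrite('pics/ov17.png',np.hstack(ims))
E
```

```text
seated B pred/obs s4 [327.93615145 220.64707113] (328.4, 220)
0 0.02 B [326.  218.5] A-B [  0.3 -13.5] E-B [9.5 5.8] E [335.5 224.4]
0 0.03 B [326.1 216.6] A-B [  0.3 -13.7] E-B [9.6 5.9] E [335.6 222.5]
-4 0.02 B [326.  218.9] A-B [ -0.4 -14.7] E-B [9.5 5.5] E [335.5 224.4]
-4 0.03 B [326. 217.] A-B [ -0.4 -14.8] E-B [9.6 5.5] E [335.6 222.5]
-8 0.02 B [326.  219.2] A-B [ -1.1 -15.7] E-B [9.6 5.2] E [335.5 224.4]
-8 0.03 B [326.  217.3] A-B [ -1.1 -15.9] E-B [9.6 5.2] E [335.6 222.5]
-12 0.02 B [326.  219.6] A-B [ -1.7 -16.7] E-B [9.6 4.8] E [335.5 224.4]
-12 0.03 B [326.  217.7] A-B [ -1.8 -16.9] E-B [9.6 4.8] E [335.6 222.5]
```

View pics/ov17.png

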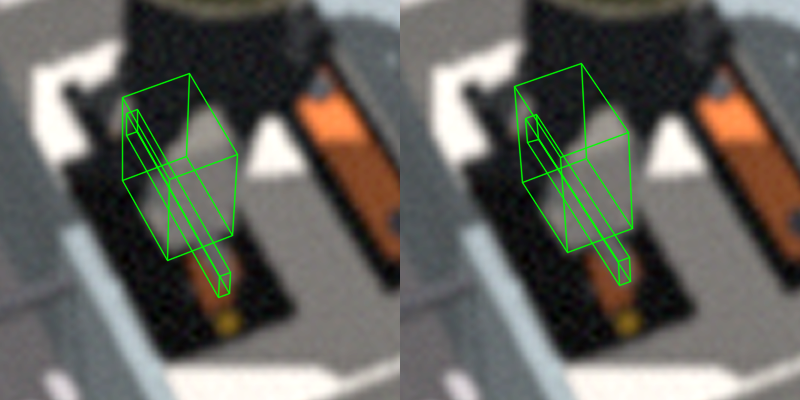

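The estimates disagree: about -2° to -8°, with the right end about 30 mm up. I'll add more rotation by pulling mostly leftwards with a lighter grip, which turns the fuse about the left jaw.

Call:
send_rows([
  [1,6,3],
  [1,6,3],
], yaw=[0,0], grip_force=45)

```text
clock: 14.35
tcp_pos: [0.5361, -0.0383, 0.0806]
orientation: [[0.997, 0.074, -0.032], [0.075, -0.997, 0.028], [-0.03, -0.031, -0.999]]
ft_force: [-4.0, -9.0, -5.9]
grip_width: 0.416
```

```bash
python3 look.py scene s18 330 200;python3 look.py top t18 325 200; python3 -c "
from h import *
print(r.observe()['orientation'], r.observe()['moment'])
o=[]
for f in('s14','s17','s18'):
    i=cv2.imread(f'pics/{f}.png')[180:240,312:350]
    o.append(cv2.convertScaleAbs(cv2.resize(i,None,fx=7,fy=7,interpolation=cv2.INTER_CUBIC),alpha=2.5))
cv2.imwrite('pics/cmp7.png',np.hstack(o))
"
```

```text
14.4 [ 0.53620783 -0.03766266  0.08093671] [-1.97657864 -9.1955554  -6.38237211] 0.410655646275979
14.45 [ 0.53621671 -0.03786086  0.08078708] [-2.83401703 -8.4921482  -3.92720741] 0.4102424420674793
[[ 0.99675642  0.07413587 -0.03131303]
 [ 0.07503908 -0.99676673  0.02872684]
 [-0.0290821  -0.03098336 -0.99909672]] [-1.81622179  0.48122799  0.15059002]
```

View pics/cmp7.png

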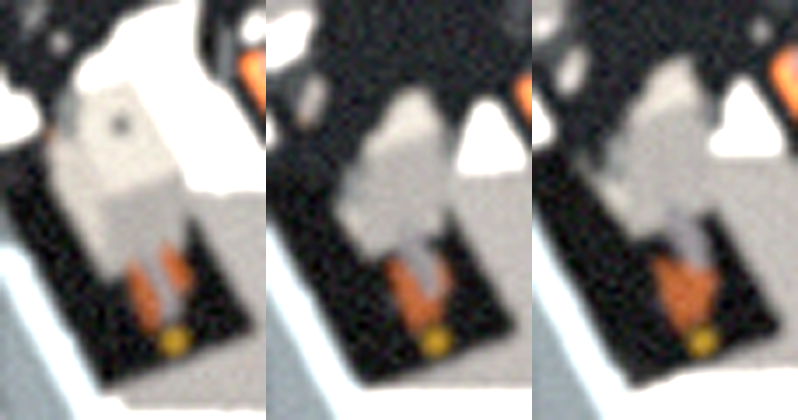

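View pics/t18z.png

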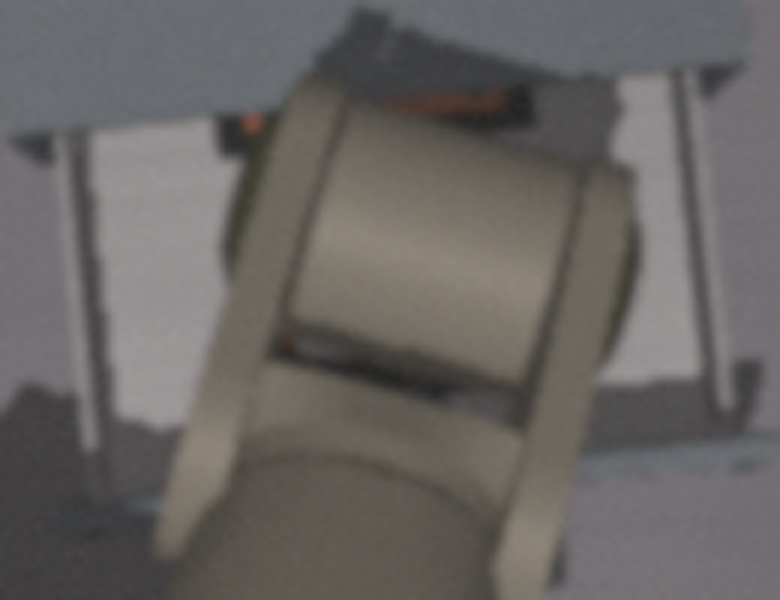

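The right face has clearly grown (about 17–18 px against 12–13), which is roughly -12° with the right end up. The right blade's end shows above its jaw at about (715,262). Working back from the tool travel puts the left corner at about 13–20 mm. I'll lower the right end gently to its lips, then regrip on the left part for the last pull.

Call:
send_rows([
  [0,-5,-4],
  [0,-5,-5],
  [0,-4,-5],
], yaw=[0,0,0])

```text
clock: 14.75
tcp_pos: [0.5363, -0.0494, 0.0702]
orientation: [[0.997, 0.073, -0.03], [0.074, -0.997, 0.035], [-0.027, -0.037, -0.999]]
ft_force: [-6.2, 16.4, 36.8]
grip_width: 0.412
```

```bash
python3 look.py scene s19 330 200; python3 -c "
from h import *
print(r.observe()['orientation'], r.observe()['moment'])
o=[]
for f in('s14','s18','s19'):
    i=cv2.imread(f'pics/{f}.png')[180:240,312:350]
    o.append(cv2.convertScaleAbs(cv2.resize(i,None,fx=7,fy=7,interpolation=cv2.INTER_CUBIC),alpha=2.5))
cv2.imwrite('pics/cmp8.png',np.hstack(o))
"
```

```text
14.8 [ 0.5365015  -0.04949357  0.07013392] [-1.82244127  4.60781237  9.84765171] 0.41287037210220523
[[ 0.99689996  0.07297295 -0.02941791]
 [ 0.07399163 -0.99663854  0.03516888]
 [-0.02675265 -0.03723653 -0.99894832]] [ 1.41363083  0.43175967 -0.00438269]
```

View pics/cmp8.png

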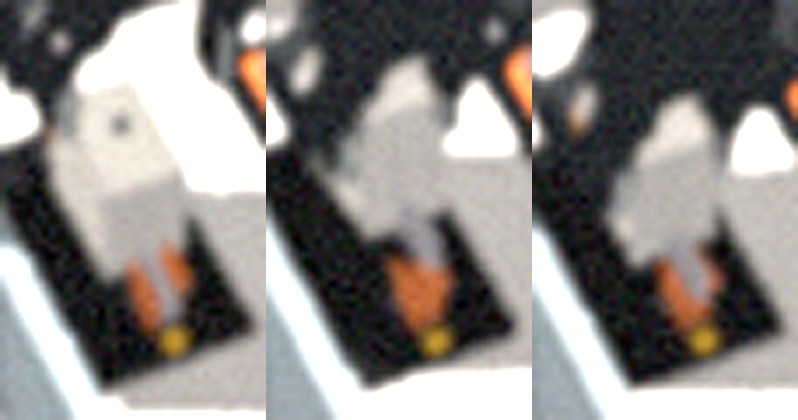

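Call:
send_rows([
  [0,0,0],
  [0,0,0],
], yaw=[0,0], gripper=60)

```text
clock: 15.0
tcp_pos: [0.537, -0.0494, 0.0713]
orientation: [[0.997, 0.073, -0.027], [0.074, -0.997, 0.036], [-0.025, -0.037, -0.999]]
ft_force: [-0.6, -0.5, 0.3]
grip_width: 0.701
```

```bash
python3 look.py scene s20 330 200; python3 -c "
from h import *
o=[]
for f in('s14','s20'):
    i=cv2.imread(f'pics/{f}.png')[180:240,312:350]
    o.append(cv2.convertScaleAbs(cv2.resize(i,None,fx=9,fy=9,interpolation=cv2.INTER_CUBIC),alpha=2.5))
cv2.imwrite('pics/cmp9.png',np.hstack(o))
"
```

```text
15.05 [ 0.53697592 -0.04940821  0.07119734] [-0.44962296  1.13571542  0.57728235] 0.7010179299282366
```

View pics/cmp9.png

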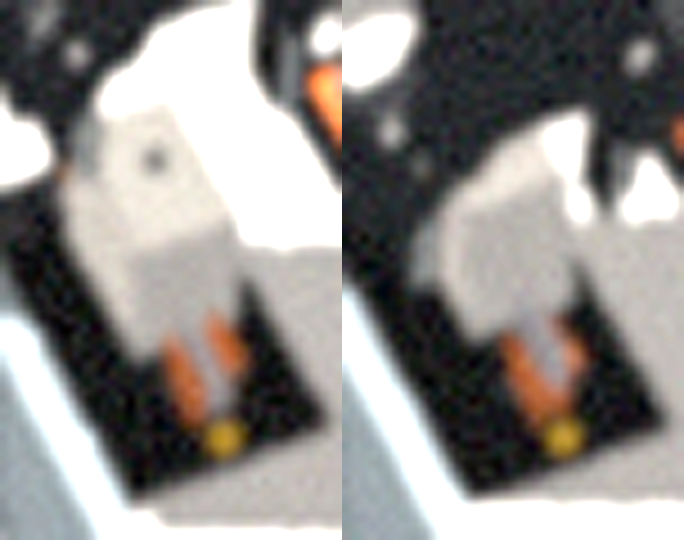

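The fuse is standing on its own with the right end still up and the near-left edge leaning by about -5 to -9°. I'll slide the open fingers left to the left part of the body.

Call:
send_rows([
  [-3,14,-1],
  [-2,13,-2],
  [0,0,0],
], yaw=[0,0,0])

```text
clock: 15.35
tcp_pos: [0.5314, -0.02, 0.0679]
orientation: [[0.997, 0.072, -0.027], [0.073, -0.997, 0.036], [-0.025, -0.038, -0.999]]
ft_force: [-0.2, 0.0, 0.2]
grip_width: 0.7
```

```bash
python3 look.py scene s21 330 200
```

```text
15.4 [ 0.53163375 -0.02065374  0.0680687 ] [-0.28931805  1.17993645  0.53833172] 0.7001586860738017
```

View pics/s21z.png

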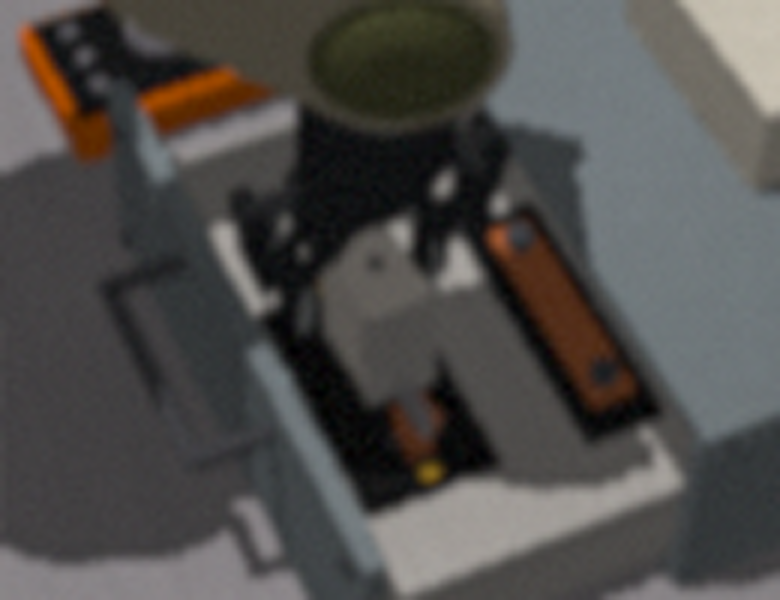

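The fingers straddle the left part, with the hole at (377,262) and the right blade's end visible above its jaw. I'll grip hard and pull the left blade out.

Call:
send_rows([
  [0,0,-3],
  [0,0,0],
], yaw=[0,0], gripper=0, grip_force=110)

```text
clock: 15.6
tcp_pos: [0.5321, -0.0205, 0.0651]
orientation: [[0.997, 0.073, -0.026], [0.074, -0.997, 0.035], [-0.023, -0.037, -0.999]]
ft_force: [-1.1, 2.0, -4.9]
grip_width: 0.406
```

```bash
for i in 1 2 3 4 5; do python3 look.py scene s22 330 200; done
```

```text
15.65 [ 0.53200151 -0.020442    0.06512348] [ 1.31212548  2.24351656 -1.60878388] 0.4064674381945668
15.7 [ 0.53199824 -0.02044593  0.06510074] [ 1.3034428   2.58073388 -2.88246204] 0.4073531925067739
15.75 [ 0.53199229 -0.02044108  0.06512049] [ 0.93102111  2.66778468 -1.86584796] 0.41045579658720227
15.8 [ 0.53198184 -0.02043879  0.0651002 ] [ 1.59540668  2.15205517 -1.76130063] 0.4099234698312911
15.85 [ 0.53195832 -0.0204363   0.0651048 ] [ 2.12515117  2.33798403 -2.90227791] 0.4120088558242833
```

Call:
send_rows([
  [1,-1,5],
  [1,-1,6],
  [1,-1,6],
  [1,-1,6],
], yaw=[0,0,0,0])

```text
clock: 16.25
tcp_pos: [0.5325, -0.0236, 0.084]
orientation: [[0.997, 0.071, -0.038], [0.073, -0.997, 0.039], [-0.035, -0.042, -0.999]]
ft_force: [-0.8, -0.0, -4.3]
grip_width: 0.405
```

```bash
python3 look.py scene s23 330 200; python3 -c "
from h import *
print(r.observe()['orientation'], r.observe()['moment'])"
```

```text
16.3 [ 0.53321477 -0.02392453  0.08519736] [ 0.90466786 -0.70551122 -2.38433704] 0.40293920864646304
[[ 0.99680564  0.07145298 -0.03567892]
 [ 0.07281544 -0.99660321  0.03847009]
 [-0.03280892 -0.04094518 -0.99862258]] [-0.03877598 -0.0517438   0.00081637]
```

View pics/s23z.png

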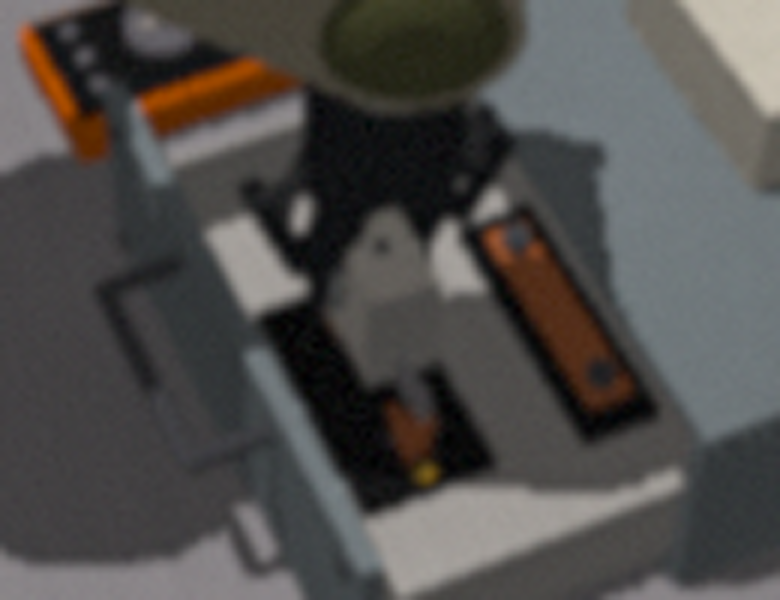

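The force is down to the fuse's weight, so both blades are free. The near face looks only about 3° off level. I'll lift a bit more.

Call:
send_rows([
  [0,-1,12],
  [0,-1,14],
  [0,0,4],
  [0,0,0],
], yaw=[0,0,0,0])

```text
clock: 16.7
tcp_pos: [0.5338, -0.0273, 0.12]
orientation: [[0.997, 0.071, -0.033], [0.072, -0.997, 0.036], [-0.03, -0.039, -0.999]]
ft_force: [-0.3, 0.3, -5.0]
grip_width: 0.408
```

```bash
python3 look.py scene s24 330 195; python3 -c "
from h import *
print(r.observe()['orientation'], r.observe()['moment'])"
```

```text
16.75 [ 0.53375698 -0.02724388  0.11977049] [ 0.58804306 -0.27872533 -3.03621324] 0.4035848292217504
[[ 0.9969083   0.07135499 -0.03289839]
 [ 0.07254073 -0.99670176  0.0363792 ]
 [-0.03019405 -0.0386532  -0.9987964 ]] [ 0.0375508  -0.06612083  0.01260115]
```

View pics/s24z.png

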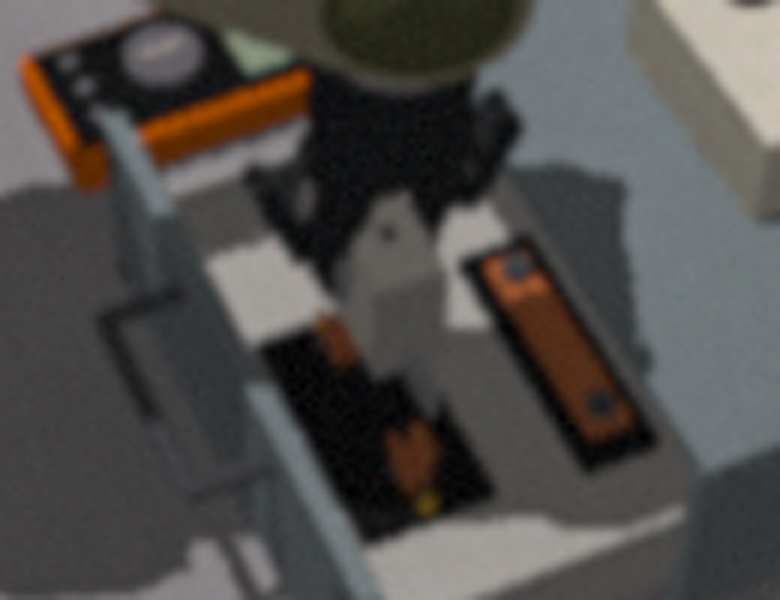

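```bash
python3 - <<'E'
from ov import *
from scipy.optimize import least_squares
f=lambda u,v:np.array([265+u/6,145+v/6])
obs=[((-.018,-.027,.072),f(372,292)),((-.018,-.027,.004),f(372,378)),((.018,-.027,.072),f(440,262)),((0,0,.072),f(389,232)),((0,-.055,.0),f(437,415))]
def res(p):
    th,z,dx,dy=p;c,s=np.cos(th),np.sin(th);Y=c*ey+s*ez;Z=-s*ey+c*ez
    o=seat(.156)+z*ez+dx*ex+dy*ey
    return np.concatenate([proj('scene',o+l[0]*ex+l[1]*Y+l[2]*Z)-q for l,q in obs])
s=least_squares(res,[0,.06,0,0],x_scale=[.1,.01,.01,.01]);print(np.degrees(s.x[0]),s.x[1:]*1000,s.fun.round(1))
for z in(.05,.06,.07):
    g=least_squares(lambda q:res([q[0],z,q[1],q[2]]),[0,0,0],x_scale=[.1,.01,.01]);print(z,np.degrees(g.x[0]),g.x[1:]*1000,g.cost)
E
```

```text
-1.7384604795818428 [ 83.77587533  -1.41691456 -11.9900341 ] [ 0.3 -0.6  0.2  0.2  0.9  0.1 -0.8  0.4 -0.7 -0.1]
0.05 -3.363550764652263 [10.07205997  9.0368896 ] 1.5514464546994773
0.06 -2.891066695645721 [6.66819409 2.80173364] 1.4028473304185975
0.07 -2.411194989671542 [ 3.26628849 -3.42511707] 1.3038392749509018
```

```bash
python3 - <<'E'
from h import *
for i in range(8):
    r.snapshot('top')
    if i%3==0:
        o=r.observe();print(o['clock'],o['tcp_pos'].round(4),o['ft_force'].round(1),abs(o['qvel']).max().round(4))
snap('top','t25.png');s=snap('scene','s25.png')
a=cv2.imread('pics/s24.png').astype(int);b=cv2.imread('pics/s25.png').astype(int)
print('scene diff in fuse area',abs(a-b)[170:230,310:355].mean())
E
```

```text
16.8 [ 0.5335 -0.0271  0.1192] [-0.3 -0.4 -5.3] 0.0145
16.95 [ 0.5332 -0.0269  0.1184] [-0.2 -0.  -3.5] 0.0023
17.1 [ 0.5333 -0.027   0.1186] [ 0.7 -0.3 -3.7] 0.0043
scene diff in fuse area 2.7306172839506173
```

View pics/s25.png

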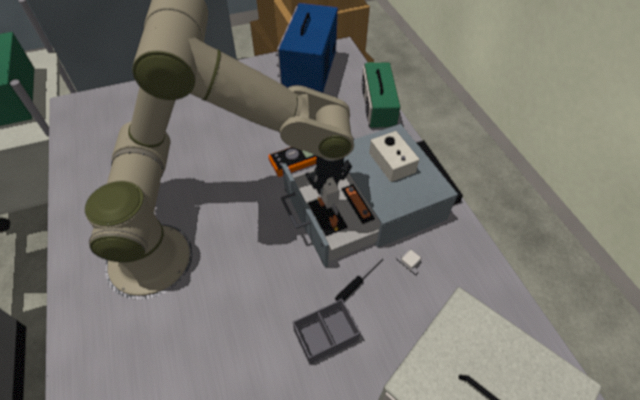

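The picture shows the bystanders in their starting places: meter at (293,158), screwdriver at (360,278), spare fuse at (411,260), bin at (328,330) and box at (394,153). The fuse hangs still over its seat, so I'll hand in.

```bash
python3 -c "
from bench import r
print(r.hand_in())"
```

```text
the job is handed in; nothing more can be done
None
```

I pulled the drawer open, rocked the fuse free left end first and then right, and handed in with it held still above its seat. No verdict came back.

**What I did**
- **Drawer:** I pulled it out about 148 mm by the handle. It crept to about 155 mm during the rocking.
- **Grip:** The moves cannot tilt the tool, so I pinched the fuse across its x faces, not its two y ends. That let it pivot between the pads.
- **Left end:** I raised it to about 10°. The right blade was about 4 mm up when the tilt passed 4°, and about 10–12 mm up at the end.
- **Pressing the left blade back:** With shut fingers I pushed it partly back into its jaw, so the reverse rock had a firm pivot.
- **Right end:** I regripped on the right part and raised that end to roughly -12°, with the left blade estimated 13–20 mm up.
- **Lift:** I let the right end down onto its lips, regripped on the left part at 110 N, and lifted clear.

**Last checks**
- The wrist carried only the fuse's weight, about 3–5 N, and the arm was practically still.
- The fuse was tilted about 2–3°. Its height above the seat plate is about 70 mm, and it was within about 1 cm of the seat sideways.
- The drawer was open, and by eye the other things on the bench and unit were where they started.

**Less certain**
- The tilts and blade heights come from blurred views from one camera. Some fits disagreed by a few degrees, or by 5–10 mm in height.
- Just before the final rotation, one fit gave only -2° with the left end 31 mm up, so I added more rotation. Step 3 rests on the later pictures.
- The right blade's height during step 2 was close to the 12 mm limit at the very end of that motion.

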